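# Pick the blue tea-light holder from behind the stock

### The job

In the plywood stock tray a white box with a yellow band and a red spray can stand in front of the blue tea-light holder. First set both of them aside, upright, on the green mat; then lift out the blue holder and stand it upright in the middle of the white round pad inside the open packing carton; only then put the box back centred on its yellow pad and the can back centred on its red pad. Leave the white holder and the black tape roll in the tray where they are.

Things in the scene. Friction and masses are not known exactly. Their poses are not given: they have to be found in the camera images.
- box_mid (a point): Upright white box with a yellow band round it and a yellow strip on top, 50 x 50 mm, 96 mm high, about 0.22 kg, loose. Point at its centre, 48 mm above its underside; x and y axes square to its side faces, z up. It starts on the yellow pad, roughly square to it.
- can_mid (a point): Upright red spray can, 96 mm high in all, about 0.25 kg, loose: body 52 mm diameter up to 82 mm, above that a red cap 42 mm in diameter. Point on its axis 48 mm above its underside; z up. It starts on the red pad.
- blue_holder_mid (a point): Blue ceramic tea-light holder, the thing to fetch: open round cup, 50 mm outer diameter, 40 mm high, wall 4 mm, about 0.1 kg, loose. Point on its axis 20 mm above its underside; z up. It starts on the tray floor in the middle of the back row, close behind the gap between box and can.
- white_holder_mid (a point): White ceramic tea-light holder of the same shape and size as the blue one, loose, in one back corner of the tray, about 90 mm sideways from the blue one (centre to centre). Leave it alone. Point on its axis 20 mm above its underside.
- tape_mid (a point): Black roll of tape lying flat, 52 mm outer diameter, 24 mm high, loose, in the other back corner of the tray, about 90 mm sideways from the blue holder. Leave it alone. Point on its axis 12 mm above its underside.
- bay: Plywood stock tray, fixed, 200 mm deep (x) by 270 mm wide (y), open to the front (its -x side). Floor 6 mm thick; back wall (+x, 10 mm thick) and side walls (8 mm thick) reach 40 mm above the table. Origin at the centre of its underside on the table; x to the back, y to its left, z up.
- yellow_pad: Flat yellow square, 64 x 64 mm, 2 mm thick, fixed on the tray floor: the home of the white box. Origin at the centre of its underside, 6 mm above the table (its top at 8 mm); axes parallel to the tray's. The two pads lie side by side, centres 100 mm apart; which is left varies.
- red_pad: Flat red square, 64 x 64 mm, 2 mm thick, fixed on the tray floor: the home of the red can. Origin at the centre of its underside, 6 mm above the table (its top at 8 mm); axes parallel to the tray's.
- mat: Green flat mat, the side area, fixed on the table: 150 mm (x) by 210 mm (y), 3 mm thick, empty. Origin at the centre of its underside; x and y along its edges.
- carton: Open brown packing carton, fixed on the table, 164 x 164 mm outside, walls 4 mm thick and 55 mm high, two short flaps hanging outward on its x sides. Inside in the middle lies a white round pad 76 mm in diameter whose top is 8 mm above the table. Origin at the centre of its underside, below the pad's centre; x and y along its sides.

How it is judged:
By the outcome, as a careful person would: the job done as asked, in the order asked, and still so for the second after the job is handed in, with the robot touching nothing.
It also fails if it takes over 134 s, if anything falls off the work surface, if the arm or the gripper's body presses on something with over 40 N, if the wrist force passes 120 N, or if a joint passes its speed limit or range.

### The arm

A 6-joint arm with a two-finger parallel gripper is mounted at the origin on the work surface. World frame = base frame: x ahead of the robot, y to its left, z up, the work surface at z = 0. Lengths are in m, angles in rad, forces in N, time in s.
With the tool pointing down it reaches from about 0.3 to 0.775 m from the base axis. Payload 14.6 kg.
Tool frame: the origin (TCP) lies at the very end of the fingers, on their centre line; the grasp point (between the pads) lies 19 mm behind it; z points along the fingers, y is the direction in which the jaws open and shut (so a half turn about z gives the same grasp; the last joint's range is limited). The gripper opens to 94 mm and grips with 3 to 60 N. Pads are 16 mm wide; open, the fingers measure 119 mm over their backs; the gripper's body (75 mm by 177 mm) begins 78 mm behind the grasp point.
Start: joints at [1.28, 0.3, 1.521, -0, 1.321, -0.067], TCP at [0.122, 0.536, 0.205] pointing down, gripper open.
Joint ranges: [-3.03, 3.03], [-0.79, 2.21], [0.23, 2.52], [-1.04, 4.18], [0, 3.07], [-2.55, 2.55]. Speed limits (rad/s): [2.22, 2.22, 2.57, 3.14, 3.14, 3.14].

### API

Orientations are given as [roll, pitch, yaw] about the fixed x, y, z axes, in that order (R = Rz(yaw) Ry(pitch) Rx(roll)).
In Python, from station import get_obs, vision, hand_in gives the robot as it stands.
- The arm moves only by the tool play_rows, never from a script. Its argument "moves" is a list of rows, each an object with "claw": the opening, from 0 (shut) to 1 (fully open); "linear": the shift along the tool's x, y, z in mm, a list of three; "turn": the turn, a rotation vector about the tool's x, y, z in rad, a list of three. In form: [{"claw": claw, "linear": [tx, ty, tz], "turn": [ax, ay, az]}, ...]. A call has 1 to 8 rows; each row is the pose to reach, as a shift and turn from the pose measured when the call began, along the tool's axes at that moment; what a row does not reach only later rows make up. A row lasts 1/8 s, in which the tool goes at most 62.5 mm and 10.7 degrees, less where a joint would pass 70% of its speed; a pose out of reach is approached as far as the arm can. A call with a gripper value outside its range is refused whole. The fingers move at their own pace and stop on an object; "force" is the grip in N (left out, the last holds). Time passes only in rows, so rows that repeat a pose let the fingers close. It gives the time, the measured TCP pose, the force and the opening at its end, in the units of the state.
- get_obs(): the state, without advancing time (a new reading comes with each control period).
- vision.camera(name): name is "side" or "top"; returns the picture (384x512x3 uint8, blue, green, red); there is no depth.
- vision.camera_info(name): a dict with "camera_matrix" (3x3 intrinsics, pixels), "rvec" (rotation vector, rad) and "tvec" (3), from world to camera coordinates, as OpenCV has them. Camera axes: x right, y down, z forward; pixel columns grow to the right and rows downward; lengths in m; the calibration is good to about 2 mm. A picture is of the moment at which its call begins. camera_info takes no time and is no camera call.
- hand_in(): hands the job in, once; it reports no verdict.
The state is a dict: "time_s": time; "qpos": joint angles; "joint_vel": joint speeds; "tau": joint torques, N m; "ee_pos": TCP position; "eef_rot": TCP orientation; "force": force on the tool from outside, world axes, zero at the start; "moment": the same for the moment, N m; "grip_width": finger opening in m.
Only numpy, scipy, OpenCV 4.12 (cv2) and the standard library are available. Lean on these libraries where they do the work, as an engineer would, in place of code of your own. Each camera call takes 0.05 s, during which the arm holds its last target.

## Working session

There is one attempt and no reset: what is moved stays moved. The work goes in short steps, Python scripts to look and compute and a tool call to move; the robot and the scene stay as the last step left them, time stands still between calls to the robot, and variables do not carry over. Pictures are saved under pics/ and viewed, and the job is handed in when it is done.

Besides the shell and the picture viewer there is one more tool, called after "Emit:" by a JSON object that holds its "op" and its "data", one argument or row to a line. play_rows: Moves the arm, as the interface text tells. Its arguments: {"type":"object","properties":{"moves":{"type":"array","items":{"type":"object","properties":{"claw":{"type":"number"},"linear":{"type":"array","items":{"type":"number"}},"turn":{"type":"array","items":{"type":"number"}}}}},"force":{"type":"number"}},"required":["moves"]}

```bash
ls; mkdir -p pics
python3 - <<'E'
from station import get_obs, vision
import cv2
print(get_obs())
for n in("side","top"):
    cv2.imwrite(f"pics/{n}0.png",vision.camera(n)); print(vision.camera_info(n))
E
```

```text
pics
{'time_s': 0.0, 'qpos': array([ 1.28043302e+00,  3.00473769e-01,  1.52159320e+00,  3.29462974e-06,
        1.32072417e+00, -6.66123171e-02]), 'joint_vel': array([ 0.00179804,  0.00075309, -0.00068987, -0.00163858, -0.00074282,
       -0.00088508]), 'tau': array([-6.27455643e-05, -5.31799936e+01, -3.52752435e+01,  7.08074123e-02,
        2.43461947e-02, -1.04155467e-04]), 'ee_pos': array([0.12196854, 0.53602378, 0.20487975]), 'eef_rot': array([-3.14039704e+00, -8.29589023e-05,  2.91784080e+00]), 'force': array([ 0.65424858, -0.10878593,  0.42204527]), 'moment': array([ 0.00699632, -0.01711381, -0.00085157]), 'grip_width': 0.09398789484985905}
{'camera_matrix': array([[418.38938031,   0.        , 260.57520532],
       [  0.        , 418.38938031, 189.23928268],
       [  0.        ,   0.        ,   1.        ]]), 'rvec': array([ 2.11194387, -0.49360295,  0.277311  ]), 'tvec': array([-0.48758044,  0.162695  ,  0.87454384])}
{'camera_matrix': array([[371.29692172,   0.        , 257.52903993],
       [  0.        , 371.29692172, 194.27413787],
       [  0.        ,   0.        ,   1.        ]]), 'rvec': array([ 2.14314408, -2.19783277,  0.12925177]), 'tvec': array([-0.0175625 ,  0.53938411,  0.88994415])}
```

View pics/side0.png

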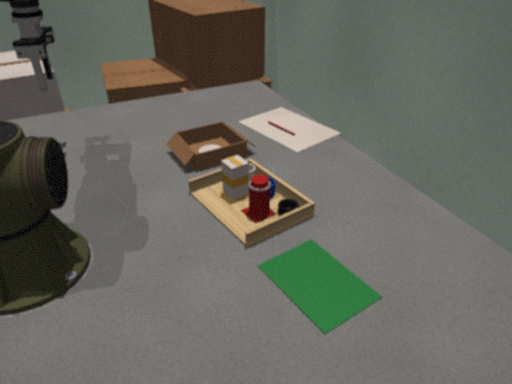

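View pics/top0.png

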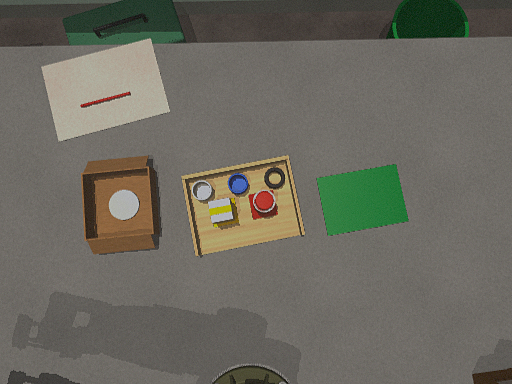

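```bash
cat > h.py <<'E'
import numpy as np, cv2
from station import get_obs, vision
def cam(n):
    i=vision.camera_info(n); R=cv2.Rodrigues(np.array(i['rvec']))[0]; return i['camera_matrix'],R,np.array(i['tvec']).ravel()
def p2w(n,uv,z):
    K,R,t=cam(n); d=R.T@np.linalg.inv(K)@np.array([uv[0],uv[1],1.]); c=-R.T@t
    return c+d*(z-c[2])/d[2]
def w2p(n,p):
    i=vision.camera_info(n); return cv2.projectPoints(np.array(p,float).reshape(-1,3),i['rvec'],i['tvec'],i['camera_matrix'],None)[0].reshape(-1,2)
def crop(img,x0,y0,w,h,s,f):
    cv2.imwrite(f,cv2.resize(img[y0:y0+h,x0:x0+w],None,fx=s,fy=s,interpolation=cv2.INTER_CUBIC))
E
python3 - <<'E'
from h import *
t=cv2.imread('pics/top0.png'); s=cv2.imread('pics/side0.png')
crop(t,175,150,135,110,5,'pics/t_tray.png'); crop(t,70,145,100,115,5,'pics/t_cart.png')
crop(s,160,115,160,130,5,'pics/s_tray.png')
for n in('top','side'):
    K,R,tt=cam(n); print(-R.T@tt)
def poly(m,n=None):
    c=max(cv2.findContours(m,0,cv2.CHAIN_APPROX_NONE)[0],key=cv2.contourArea); return c
hsv=cv2.cvtColor(t,cv2.COLOR_BGR2HSV)
m=cv2.inRange(hsv,(50,120,60),(75,255,255)); m[:150]=0
r=cv2.minAreaRect(poly(m)); print('mat',r,[p2w('top',q,.003)[:2].round(4) for q in cv2.boxPoints(r)],p2w('top',r[0],.003))
E
```

```text
[ 0.43948292 -0.02015537  0.94323527]
[ 0.14494862 -0.78740904  0.62290303]
mat ((362.05621337890625, 199.30636596679688), (58.3278694152832, 82.39344024658203), 79.61113739013672) [array([ 0.5797, -0.1831]), array([ 0.6134, -0.3941]), array([ 0.4651, -0.411 ]), array([ 0.433 , -0.2034])] [ 0.5221483  -0.29763511  0.003     ]
```

View pics/t_tray.png

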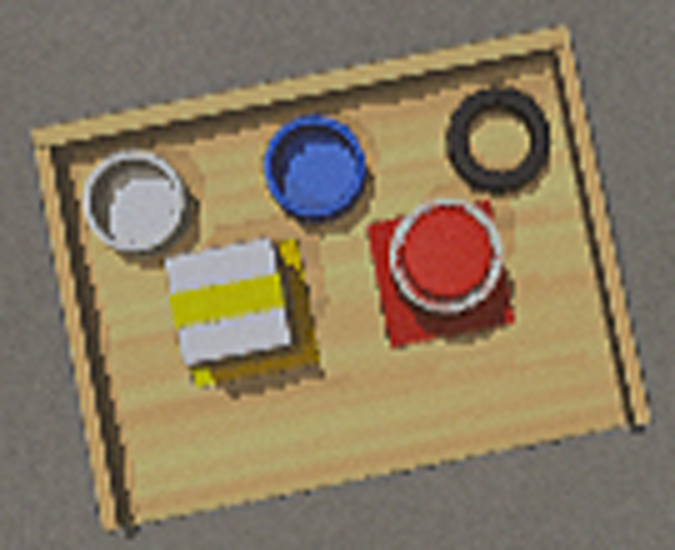

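View pics/t_cart.png

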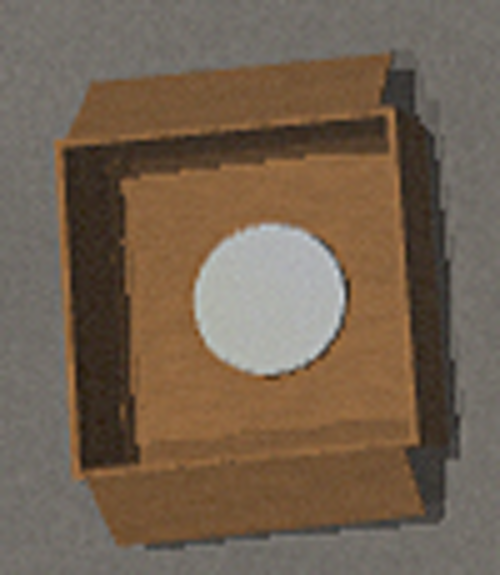

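View pics/s_tray.png

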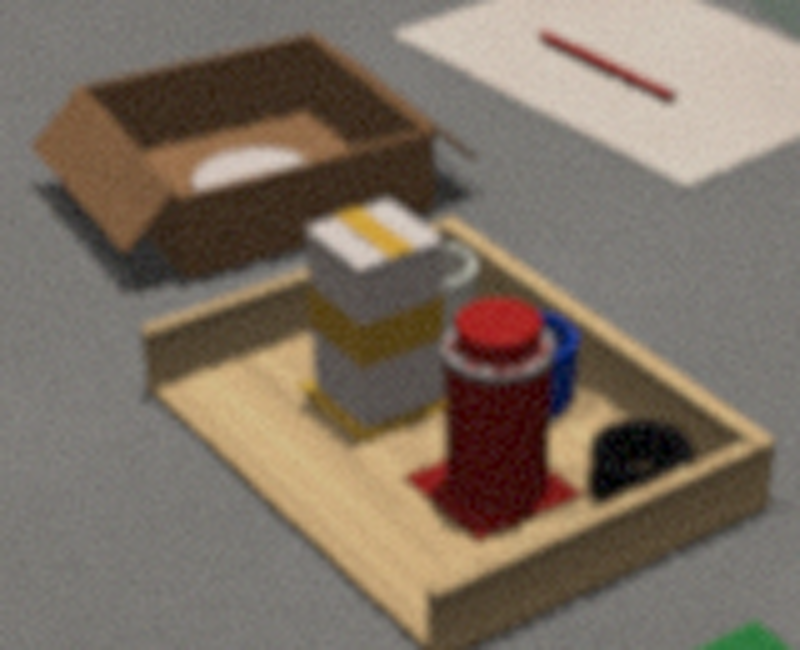

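```bash
cat > m.py <<'E'
from h import *
def tr(c,z,o=(175,150)): return p2w('top',(o[0]+(c[0]+.5)/5-.5,o[1]+(c[1]+.5)/5-.5),z)[:2]
def sq(n,cs,z,o=(175,150)):
    P=np.array([tr(c,z,o) for c in cs]); print(n,'c',P.mean(0).round(4),'sides',np.linalg.norm(P-np.roll(P,-1,0),axis=1).round(4),'ang',[round(np.degrees(np.arctan2(*(b-a)[::-1]))%90,1) for a,b in zip(P,np.roll(P,-1,0))]); return P
# order BL BR FR FL
B=sq('bay',[(35,132),(568,28),(648,425),(105,525)],.04)
sq('box',[(166,262),(268,238),(292,343),(186,362)],.104)
R=sq('red',[(370,226),(490,203),(514,320),(392,346)],.008)
Y=np.array([tr(c,.008) for c in[(296,240),(320,365),(200,385)]]); print('yel c',(Y[0]+Y[2])/2,np.linalg.norm(Y[0]-Y[1]),np.linalg.norm(Y[1]-Y[2]))
for n,c,z in[('can cap',(448,250),.104),('can ring',(446,257),.09),('blue',(316,168),.046),('white',(136,203),.046),('tape',(498,140),.03)]: print(n,tr(c,z).round(4))
print('pad',tr((270,299),.008,(70,145)))
sq('cart',[(58,143),(393,110),(418,443),(75,475)],.055,(70,145))
E
python3 m.py
```

```text
bay c [0.5132 0.0062] sides [0.2677 0.199  0.266  0.1945] ang [np.float64(9.8), np.float64(9.2), np.float64(8.9), np.float64(9.7)]
box c [0.4974 0.055 ] sides [0.0474 0.0489 0.0484 0.0462] ang [np.float64(11.9), np.float64(11.8), np.float64(8.7), np.float64(10.6)]
red c [ 0.5153 -0.0443] sides [0.062  0.0606 0.0629 0.0617] ang [np.float64(9.5), np.float64(9.8), np.float64(10.6), np.float64(9.0)]
yel c [0.49817866 0.05356706] 0.06431640601581332 0.06092619932016536
can cap [ 0.5181 -0.0451]
can ring [ 0.5162 -0.0445]
blue [0.5653 0.0164]
white [0.5503 0.1042]
tape [ 0.5794 -0.0737]
pad [0.52377937 0.30639173]
cart c [0.5237 0.3061] sides [0.1614 0.1612 0.1621 0.1597] ang [np.float64(4.4), np.float64(4.6), np.float64(3.9), np.float64(4.3)]
```

```bash
cat > g.py <<'E'
import sys
from h import *
from scipy.spatial.transform import Rotation as Ro
o=get_obs(); R0=Ro.from_euler('xyz',o['eef_rot'])
print('t',round(o['time_s'],2),'pos',np.round(o['ee_pos'],4),'rot',np.degrees(o['eef_rot']).round(1),'F',o['force'].round(1),'w',round(o['grip_width'],4),'q',o['qpos'].round(2))
for a in sys.argv[1:]:
    x,y,z,yaw=map(float,a.split(','))
    print(a,'lin',(R0.inv().apply(np.array([x,y,z])-o['ee_pos'])*1000).round(1),'turn',(R0.inv()*Ro.from_euler('xyz',[np.pi,0,np.radians(yaw)])).as_rotvec().round(3))
E
python3 g.py .4975,.0545,.2,189.5 .4975,.0545,.13,189.5
```

```text
t 0.1 pos [0.122  0.5361 0.205 ] rot [-179.9   -0.   167.2] F [ 0.1 -0.1  0. ] w 0.0939 q [ 1.28  0.3   1.52 -0.    1.32 -0.07]
.4975,.0545,.2,189.5 lin [-473.  -386.2    5.3] turn [-0.001 -0.    -0.39 ]
.4975,.0545,.13,189.5 lin [-473.  -386.1   75.3] turn [-0.001 -0.    -0.39 ]
```

Emit:
{"op": "play_rows", "data": {
  "moves": [
    {"claw": 1, "linear": [-36, -30, 1], "turn": [0, 0, -0.06]},
    {"claw": 1, "linear": [-73, -60, 1], "turn": [0, 0, -0.13]},
    {"claw": 1, "linear": [-110, -90, 2], "turn": [0, 0, -0.2]},
    {"claw": 1, "linear": [-147, -120, 2], "turn": [0, 0, -0.26]},
    {"claw": 1, "linear": [-184, -150, 3], "turn": [0, 0, -0.33]},
    {"claw": 1, "linear": [-220, -180, 3], "turn": [0, 0, -0.39]},
    {"claw": 1, "linear": [-257, -210, 4], "turn": [0, 0, -0.39]},
    {"claw": 1, "linear": [-294, -240, 4], "turn": [0, 0, -0.39]}
  ]
}}

```text
time_s: 1.1
ee_pos: [0.356, 0.2354, 0.2011]
eef_rot: [-3.141, -0.001, -2.975]
force: [-0.3, -0.1, -0.2]
grip_width: 0.094
```

```bash
python3 g.py .4975,.0545,.2,189.5 .4975,.0545,.047,189.5
```

```text
t 1.1 pos [0.356  0.2354 0.2011] rot [-179.9   -0.  -170.5] F [-0.3 -0.1 -0.2] w 0.094 q [ 0.5   0.03  1.85 -0.    1.27 -1.24]
.4975,.0545,.2,189.5 lin [-109.6 -201.8    1.2] turn [-0.001 -0.001  0.   ]
.4975,.0545,.047,189.5 lin [-109.7 -201.7  154.2] turn [-0.001 -0.001  0.   ]
```

Emit:
{"op": "play_rows", "data": {
  "moves": [
    {"claw": 1, "linear": [-22, -40, 0], "turn": [0, 0, 0]},
    {"claw": 1, "linear": [-44, -80, 0], "turn": [0, 0, 0]},
    {"claw": 1, "linear": [-66, -121, 0], "turn": [0, 0, 0]},
    {"claw": 1, "linear": [-88, -162, 1], "turn": [0, 0, 0]},
    {"claw": 1, "linear": [-109.7, -201.8, 1], "turn": [0, 0, 0]},
    {"claw": 1, "linear": [-109.7, -201.8, 15], "turn": [0, 0, 0]},
    {"claw": 1, "linear": [-109.7, -201.8, 30], "turn": [0, 0, 0]},
    {"claw": 1, "linear": [-109.7, -201.8, 45], "turn": [0, 0, 0]}
  ]
}}

```text
time_s: 2.1
ee_pos: [0.4969, 0.0553, 0.155]
eef_rot: [-3.141, -0.001, -2.974]
force: [-0.5, 0.0, -0.3]
grip_width: 0.0941
```

```bash
python3 g.py .4975,.0545,.047,189.5
python3 - <<'E'
from h import *
s=vision.camera('side'); t=vision.camera('top')
crop(s,160,85,160,120,5,'pics/s1.png');crop(t,175,150,135,110,5,'pics/t1.png')
E
```

```text
t 2.1 pos [0.4969 0.0553 0.155 ] rot [-1.800e+02 -1.000e-01 -1.704e+02] F [-0.5  0.  -0.3] w 0.0941 q [ 0.04  0.24  1.72 -0.    1.18 -1.7 ]
.4975,.0545,.047,189.5 lin [ -0.6  -0.8 108. ] turn [-0.001 -0.001  0.002]
```

View pics/s1.png

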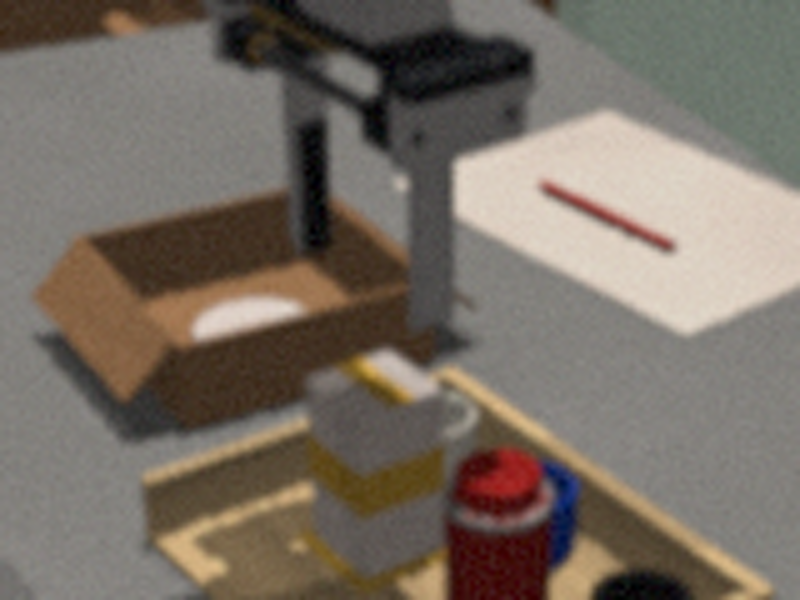

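The jaws straddle the box (finger tips at crop (312,250) and (430,325), box top around (375,375)). I'm going down.

Emit:
{"op": "play_rows", "data": {
  "moves": [
    {"claw": 1, "linear": [-0.6, -0.8, 20], "turn": [0, 0, 0]},
    {"claw": 1, "linear": [-0.6, -0.8, 40], "turn": [0, 0, 0]},
    {"claw": 1, "linear": [-0.6, -0.8, 60], "turn": [0, 0, 0]},
    {"claw": 1, "linear": [-0.6, -0.8, 78], "turn": [0, 0, 0]},
    {"claw": 1, "linear": [-0.6, -0.8, 94], "turn": [0, 0, 0]},
    {"claw": 1, "linear": [-0.6, -0.8, 103], "turn": [0, 0, 0]},
    {"claw": 1, "linear": [-0.6, -0.8, 108], "turn": [0, 0, 0]},
    {"claw": 1, "linear": [-0.6, -0.8, 108], "turn": [0, 0, 0]}
  ]
}}

```text
time_s: 3.2
ee_pos: [0.4969, 0.0544, 0.0464]
eef_rot: [-3.141, -0.003, -2.974]
force: [0.4, 0.4, -0.4]
grip_width: 0.0937
```

Emit:
{"op": "play_rows", "data": {
  "force": 25,
  "moves": [
    {"claw": 0.6, "linear": [0, 0, 0], "turn": [0, 0, 0]},
    {"claw": 0.5, "linear": [0, 0, 0], "turn": [0, 0, 0]},
    {"claw": 0.4, "linear": [0, 0, 0], "turn": [0, 0, 0]},
    {"claw": 0.4, "linear": [0, 0, 0], "turn": [0, 0, 0]},
    {"claw": 0.4, "linear": [0, 0, 0], "turn": [0, 0, 0]},
    {"claw": 0.4, "linear": [0, 0, 0], "turn": [0, 0, 0]}
  ]
}}

```text
time_s: 3.95
ee_pos: [0.4969, 0.0544, 0.0465]
eef_rot: [-3.141, -0.003, -2.974]
force: [0.2, 0.8, 1.0]
grip_width: 0.0497
```

```bash
python3 g.py .4975,.0545,.2,189.5 .5306,-.3523,.2,189.5
```

```text
t 3.95 pos [0.4969 0.0544 0.0465] rot [-180.    -0.2 -170.4] F [0.2 0.8 1. ] w 0.0497 q [ 0.04  0.39  1.81 -0.    0.95 -1.7 ]
.4975,.0545,.2,189.5 lin [-1.000e-01 -1.000e-01 -1.535e+02] turn [-0.001 -0.003  0.002]
.5306,-.3523,.2,189.5 lin [  35.1 -406.7 -153.2] turn [-0.001 -0.003  0.002]
```

Emit:
{"op": "play_rows", "data": {
  "moves": [
    {"claw": 0.4, "linear": [0, 0, -15], "turn": [0, 0, 0]},
    {"claw": 0.4, "linear": [0, 0, -45], "turn": [0, 0, 0]},
    {"claw": 0.4, "linear": [0, 0, -80], "turn": [0, 0, 0]},
    {"claw": 0.4, "linear": [0, 0, -115], "turn": [0, 0, 0]},
    {"claw": 0.4, "linear": [0, 0, -145], "turn": [0, 0, 0]},
    {"claw": 0.4, "linear": [0, -15, -153], "turn": [0, 0, 0]},
    {"claw": 0.4, "linear": [5, -45, -153], "turn": [0, 0, 0]},
    {"claw": 0.4, "linear": [10, -85, -153], "turn": [0, 0, 0]}
  ]
}}

```text
time_s: 4.95
ee_pos: [0.5013, -0.0323, 0.1989]
eef_rot: [-3.141, -0.005, -2.973]
force: [0.5, -0.7, -3.3]
grip_width: 0.0495
```

```bash
python3 g.py .5306,-.3523,.2,189.5
```

```text
t 4.95 pos [ 0.5013 -0.0323  0.1989] rot [-180.    -0.3 -170.4] F [ 0.5 -0.7 -3.3] w 0.0495 q [-0.14  0.2   1.66 -0.    1.28 -1.88]
.5306,-.3523,.2,189.5 lin [  24.7 -320.4   -0.9] turn [-0.    -0.005  0.003]
```

Emit:
{"op": "play_rows", "data": {
  "moves": [
    {"claw": 0.4, "linear": [3, -44, 0], "turn": [0, 0, 0]},
    {"claw": 0.4, "linear": [7, -92, 0], "turn": [0, 0, 0]},
    {"claw": 0.4, "linear": [11, -140, -1], "turn": [0, -0.003, 0.002]},
    {"claw": 0.4, "linear": [15, -188, -1], "turn": [0, -0.004, 0.003]},
    {"claw": 0.4, "linear": [18, -236, -1], "turn": [0, -0.005, 0.003]},
    {"claw": 0.4, "linear": [21, -280, -1], "turn": [0, -0.005, 0.003]},
    {"claw": 0.4, "linear": [24, -310, -1], "turn": [0, -0.005, 0.003]},
    {"claw": 0.4, "linear": [24.7, -320, -1], "turn": [0, -0.005, 0.003]}
  ]
}}

```text
time_s: 5.95
ee_pos: [0.5294, -0.3539, 0.1986]
eef_rot: [3.141, -0.001, -2.978]
force: [-0.5, 0.0, -3.3]
grip_width: 0.05
```

```bash
python3 g.py .5306,-.3523,.042,189.5;python3 - <<'E'
from h import *
cv2.imwrite('pics/s2.png',vision.camera('side'))
E
```

```text
t 5.95 pos [ 0.5294 -0.3539  0.1986] rot [ 1.799e+02 -1.000e-01 -1.706e+02] F [-0.5  0.  -3.3] w 0.05 q [-0.65  0.5   1.26 -0.    1.38 -2.38]
.5306,-.3523,.042,189.5 lin [ -1.6   1.2 156.6] turn [ 0.001 -0.001 -0.002]
```

View pics/s2.png

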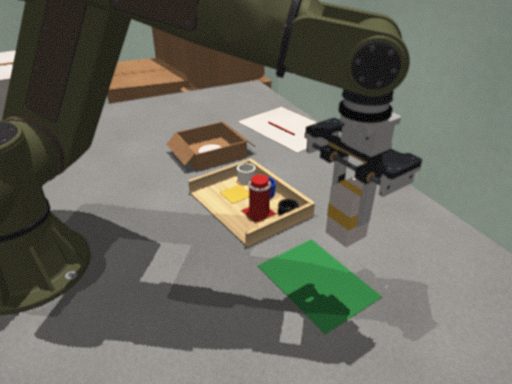

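The box is held upright at about (350,210) over the mat, and its yellow pad shows bare at (235,194). Lowering it.

Emit:
{"op": "play_rows", "data": {
  "moves": [
    {"claw": 0.4, "linear": [-1, 1, 25], "turn": [0, 0, 0]},
    {"claw": 0.4, "linear": [-1.5, 1, 55], "turn": [0, 0, 0]},
    {"claw": 0.4, "linear": [-1.5, 1, 85], "turn": [0, 0, 0]},
    {"claw": 0.4, "linear": [-1.5, 1, 115], "turn": [0, 0, 0]},
    {"claw": 0.4, "linear": [-1.5, 1, 135], "turn": [0, 0, 0]},
    {"claw": 0.4, "linear": [-1.5, 1, 147], "turn": [0, 0, 0]},
    {"claw": 0.4, "linear": [-1.5, 1, 153], "turn": [0, 0, 0]},
    {"claw": 0.4, "linear": [-1.5, 1, 155], "turn": [0, 0, 0]}
  ]
}}

```text
time_s: 7.0
ee_pos: [0.531, -0.3527, 0.0442]
eef_rot: [3.141, -0.0, -2.978]
force: [0.3, -0.3, -2.0]
grip_width: 0.0498
```

```bash
python3 g.py .5306,-.3523,.0415,189.5
```

```text
t 7.0 pos [ 0.531  -0.3527  0.0442] rot [ 180.    -0.  -170.6] F [ 0.3 -0.3 -2. ] w 0.0498 q [-0.64  0.66  1.4  -0.    1.09 -2.38]
.5306,-.3523,.0415,189.5 lin [0.3 0.4 2.7] turn [ 0.    -0.    -0.002]
```

Emit:
{"op": "play_rows", "data": {
  "moves": [
    {"claw": 0.4, "linear": [0, 0, 1], "turn": [0, 0, 0]},
    {"claw": 0.4, "linear": [0, 0, 2], "turn": [0, 0, 0]},
    {"claw": 0.4, "linear": [0, 0, 2.7], "turn": [0, 0, 0]},
    {"claw": 0.4, "linear": [0, 0, 2.7], "turn": [0, 0, 0]}
  ]
}}

```text
time_s: 7.5
ee_pos: [0.5311, -0.3527, 0.0416]
eef_rot: [3.141, -0.0, -2.978]
force: [-0.5, -0.7, -2.1]
grip_width: 0.0496
```

Emit:
{"op": "play_rows", "data": {
  "moves": [
    {"claw": 0.4, "linear": [0, 0, 0.5], "turn": [0, 0, 0]},
    {"claw": 0.4, "linear": [0, 0, 1], "turn": [0, 0, 0]},
    {"claw": 0.4, "linear": [0, 0, 1], "turn": [0, 0, 0]}
  ]
}}

```text
time_s: 7.88
ee_pos: [0.5312, -0.3527, 0.0415]
eef_rot: [-3.141, 0.0, -2.978]
force: [-3.0, 2.0, 7.4]
grip_width: 0.0498
```

Emit:
{"op": "play_rows", "data": {
  "moves": [
    {"claw": 0.5, "linear": [0, 0, 0], "turn": [0, 0, 0]},
    {"claw": 0.6, "linear": [0, 0, 0], "turn": [0, 0, 0]},
    {"claw": 0.85, "linear": [0, 0, 0], "turn": [0, 0, 0]},
    {"claw": 0.85, "linear": [0, 0, -10], "turn": [0, 0, 0]},
    {"claw": 0.85, "linear": [0, 0, -40], "turn": [0, 0, 0]},
    {"claw": 0.85, "linear": [0, 0, -80], "turn": [0, 0, 0]},
    {"claw": 0.9, "linear": [0, 0, -120], "turn": [0, 0, 0]},
    {"claw": 1, "linear": [0, 0, -155], "turn": [0, 0, 0]}
  ]
}}

```text
time_s: 8.88
ee_pos: [0.5312, -0.3527, 0.1991]
eef_rot: [-3.14, 0.001, -2.978]
force: [-0.2, 1.2, -0.8]
grip_width: 0.0912
```

```bash
python3 g.py .5165,-.0445,.2,189.5;python3 - <<'E'
from h import *
cv2.imwrite('pics/s3.png',vision.camera('side'))
E
```

```text
t 8.88 pos [ 0.5312 -0.3527  0.1991] rot [-1.799e+02  1.000e-01 -1.706e+02] F [-0.2  1.2 -0.8] w 0.0912 q [-0.64  0.5   1.26 -0.    1.38 -2.38]
.5165,-.0445,.2,189.5 lin [-35.7 306.5  -1.3] turn [-0.001  0.001 -0.002]
```

View pics/s3.png

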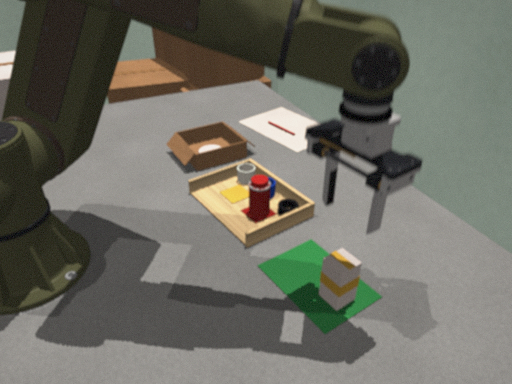

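The box stands upright on the mat at about (340,280). Next is the can.

Emit:
{"op": "play_rows", "data": {
  "moves": [
    {"claw": 1, "linear": [-4, 35, -1], "turn": [0, 0, 0]},
    {"claw": 1, "linear": [-9, 80, -1], "turn": [0, 0, 0]},
    {"claw": 1, "linear": [-15, 130, -1], "turn": [0, 0, 0]},
    {"claw": 1, "linear": [-21, 180, -1], "turn": [0, 0, 0]},
    {"claw": 1, "linear": [-27, 230, -1], "turn": [0, 0, 0]},
    {"claw": 1, "linear": [-33, 280, -1], "turn": [0, 0, 0]},
    {"claw": 1, "linear": [-35.7, 306.5, -1], "turn": [0, 0, 0]},
    {"claw": 1, "linear": [-35.7, 306.5, 10], "turn": [0, 0, 0]}
  ]
}}

```text
time_s: 9.93
ee_pos: [0.518, -0.0441, 0.1934]
eef_rot: [-3.135, 0.008, -2.975]
force: [0.9, -0.0, -0.1]
grip_width: 0.0941
```

```bash
python3 g.py .5165,-.0445,.047,189.5;python3 - <<'E'
from h import *
t=vision.camera('top');cv2.imwrite('pics/t3.png',t)
crop(vision.camera('side'),180,115,160,120,5,'pics/s4.png')
E
```

```text
t 9.93 pos [ 0.518  -0.0441  0.1934] rot [-179.6    0.4 -170.5] F [ 0.9 -0.  -0.1] w 0.0941 q [-0.15  0.24  1.63 -0.    1.27 -1.89]
.5165,-.0445,.047,189.5 lin [  2.6   0.8 146.4] turn [-0.006  0.008  0.   ]
```

View pics/s4.png

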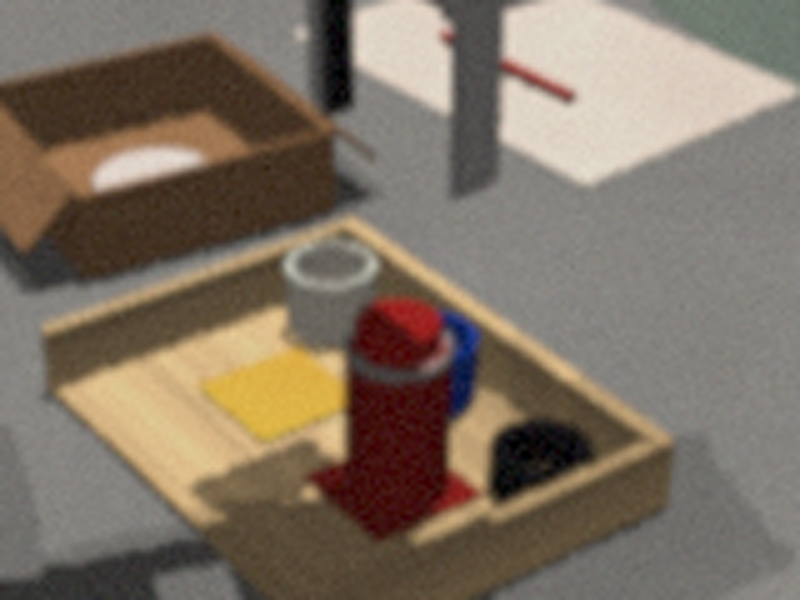

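View pics/t3.png

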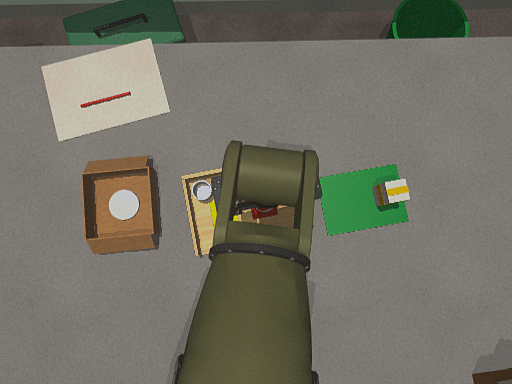

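Emit:
{"op": "play_rows", "data": {
  "moves": [
    {"claw": 1, "linear": [2.5, 1, 25], "turn": [-0.006, 0.008, 0]},
    {"claw": 1, "linear": [2.5, 1, 55], "turn": [-0.006, 0.008, 0]},
    {"claw": 1, "linear": [2.5, 1, 85], "turn": [-0.006, 0.008, 0]},
    {"claw": 1, "linear": [2.5, 1, 110], "turn": [-0.006, 0.008, 0]},
    {"claw": 1, "linear": [2.5, 1, 130], "turn": [-0.006, 0.008, 0]},
    {"claw": 1, "linear": [2.5, 1, 141], "turn": [-0.006, 0.008, 0]},
    {"claw": 1, "linear": [2.5, 1, 146], "turn": [-0.006, 0.008, 0]},
    {"claw": 1, "linear": [2.5, 1, 146], "turn": [-0.006, 0.008, 0]}
  ]
}}

```text
time_s: 11.02
ee_pos: [0.5154, -0.0462, 0.0457]
eef_rot: [3.141, -0.004, -2.978]
force: [0.7, -0.2, 0.1]
grip_width: 0.094
```

Emit:
{"op": "play_rows", "data": {
  "force": 25,
  "moves": [
    {"claw": 0.65, "linear": [0, 0, 0], "turn": [0, 0, 0]},
    {"claw": 0.55, "linear": [0, 0, 0], "turn": [0, 0, 0]},
    {"claw": 0.4, "linear": [0, 0, 0], "turn": [0, 0, 0]},
    {"claw": 0.4, "linear": [0, 0, 0], "turn": [0, 0, 0]},
    {"claw": 0.4, "linear": [0, 0, 0], "turn": [0, 0, 0]},
    {"claw": 0.4, "linear": [0, 0, 0], "turn": [0, 0, 0]}
  ]
}}

```text
time_s: 11.78
ee_pos: [0.5155, -0.0462, 0.0457]
eef_rot: [3.141, -0.004, -2.978]
force: [-0.4, 1.6, 2.6]
grip_width: 0.0518
```

```bash
python3 g.py .5134,-.2437,.2,189.5
```

```text
t 11.78 pos [ 0.5155 -0.0462  0.0457] rot [ 180.    -0.2 -170.6] F [-0.4  1.6  2.6] w 0.0518 q [-0.16  0.43  1.76 -0.    0.96 -1.89]
.5134,-.2437,.2,189.5 lin [  34.8 -194.5 -154.3] turn [ 0.    -0.004 -0.002]
```

Emit:
{"op": "play_rows", "data": {
  "moves": [
    {"claw": 0.4, "linear": [0, 0, -15], "turn": [0, 0, 0]},
    {"claw": 0.4, "linear": [0, 0, -45], "turn": [0, 0, 0]},
    {"claw": 0.4, "linear": [0, 0, -80], "turn": [0, 0, 0]},
    {"claw": 0.4, "linear": [0, 0, -115], "turn": [0, 0, 0]},
    {"claw": 0.4, "linear": [0, 0, -145], "turn": [0, 0, 0]},
    {"claw": 0.4, "linear": [3, -15, -154], "turn": [0, 0, 0]},
    {"claw": 0.4, "linear": [10, -50, -154], "turn": [0, 0, 0]},
    {"claw": 0.4, "linear": [17, -90, -154], "turn": [0, 0, 0]}
  ]
}}

```text
time_s: 12.78
ee_pos: [0.5134, -0.1392, 0.1992]
eef_rot: [3.141, -0.005, -2.977]
force: [0.8, -0.6, -1.0]
grip_width: 0.0513
```

```bash
python3 g.py .5134,-.2437,.2,189.5
```

```text
t 12.78 pos [ 0.5134 -0.1392  0.1992] rot [ 180.    -0.3 -170.6] F [ 0.8 -0.6 -1. ] w 0.0513 q [-0.33  0.27  1.58 -0.    1.3  -2.07]
.5134,-.2437,.2,189.5 lin [  17.1 -103.1   -0.8] turn [ 0.001 -0.005 -0.002]
```

Emit:
{"op": "play_rows", "data": {
  "moves": [
    {"claw": 0.4, "linear": [7, -40, -1], "turn": [0, -0.005, -0.002]},
    {"claw": 0.4, "linear": [13, -80, -1], "turn": [0, -0.005, -0.002]},
    {"claw": 0.4, "linear": [17, -103, -1], "turn": [0, -0.005, -0.002]},
    {"claw": 0.4, "linear": [17, -103, 15], "turn": [0, -0.005, -0.002]},
    {"claw": 0.4, "linear": [17, -103, 45], "turn": [0, -0.005, -0.002]},
    {"claw": 0.4, "linear": [17, -103, 75], "turn": [0, -0.005, -0.002]},
    {"claw": 0.4, "linear": [17, -103, 105], "turn": [0, -0.005, -0.002]},
    {"claw": 0.4, "linear": [17, -103, 125], "turn": [0, -0.005, -0.002]}
  ]
}}

```text
time_s: 13.78
ee_pos: [0.5121, -0.2419, 0.0717]
eef_rot: [3.139, -0.002, -2.974]
force: [0.3, -0.8, -1.8]
grip_width: 0.0518
```

```bash
python3 g.py .5134,-.2437,.0407,189.5
```

```text
t 13.78 pos [ 0.5121 -0.2419  0.0717] rot [ 1.798e+02 -1.000e-01 -1.704e+02] F [ 0.3 -0.8 -1.8] w 0.0518 q [-0.51  0.48  1.6   0.    1.06 -2.25]
.5134,-.2437,.0407,189.5 lin [-1.1 -2.1 31. ] turn [ 0.003 -0.002  0.002]
```

Emit:
{"op": "play_rows", "data": {
  "moves": [
    {"claw": 0.4, "linear": [-1, -2, 10], "turn": [0.003, -0.002, 0]},
    {"claw": 0.4, "linear": [-1, -2, 19], "turn": [0.003, -0.002, 0]},
    {"claw": 0.4, "linear": [-1, -2, 26], "turn": [0.003, -0.002, 0]},
    {"claw": 0.4, "linear": [-1, -2, 28.5], "turn": [0.003, -0.002, 0]},
    {"claw": 0.4, "linear": [-1, -2, 29.5], "turn": [0.003, -0.002, 0]},
    {"claw": 0.4, "linear": [-1, -2, 30], "turn": [0.003, -0.002, 0]},
    {"claw": 0.4, "linear": [-1, -2, 30.5], "turn": [0.003, -0.002, 0]}
  ]
}}

```text
time_s: 14.65
ee_pos: [0.5134, -0.2437, 0.0415]
eef_rot: [-3.141, 0.001, -2.974]
force: [-0.6, 0.4, -1.6]
grip_width: 0.0519
```

Emit:
{"op": "play_rows", "data": {
  "moves": [
    {"claw": 0.4, "linear": [0, 0, 0.5], "turn": [0, 0, 0]},
    {"claw": 0.4, "linear": [0, 0, 1], "turn": [0, 0, 0]},
    {"claw": 0.4, "linear": [0, 0, 1.3], "turn": [0, 0, 0]},
    {"claw": 0.4, "linear": [0, 0, 1.3], "turn": [0, 0, 0]}
  ]
}}

```text
time_s: 15.15
ee_pos: [0.5136, -0.2437, 0.0407]
eef_rot: [-3.141, 0.001, -2.974]
force: [-1.2, 1.4, 5.1]
grip_width: 0.0519
```

Emit:
{"op": "play_rows", "data": {
  "moves": [
    {"claw": 0.6, "linear": [0, 0, 0], "turn": [0, 0, 0]},
    {"claw": 0.7, "linear": [0, 0, 0], "turn": [0, 0, 0]},
    {"claw": 0.8, "linear": [0, 0, 0], "turn": [0, 0, 0]},
    {"claw": 0.8, "linear": [0, 0, -10], "turn": [0, 0, 0]},
    {"claw": 0.8, "linear": [0, 0, -40], "turn": [0, 0, 0]},
    {"claw": 0.8, "linear": [0, 0, -80], "turn": [0, 0, 0]},
    {"claw": 0.75, "linear": [0, 0, -120], "turn": [0, 0, 0]},
    {"claw": 0.75, "linear": [0, 0, -155], "turn": [0, 0, 0]}
  ]
}}

```text
time_s: 16.15
ee_pos: [0.5134, -0.2436, 0.1981]
eef_rot: [-3.14, 0.002, -2.974]
force: [0.2, -0.4, -0.2]
grip_width: 0.0701
```

```bash
python3 g.py .5653,.0164,.2,189.5 .5653,.0164,.08,189.5;python3 - <<'E'
from h import *
crop(vision.camera('side'),150,120,250,200,3,'pics/s5.png')
t=vision.camera('top');crop(t,175,150,135,110,5,'pics/t5.png')
E
```

```text
t 16.15 pos [ 0.5134 -0.2436  0.1981] rot [-1.799e+02  1.000e-01 -1.704e+02] F [ 0.2 -0.4 -0.2] w 0.0701 q [-0.51  0.34  1.48 -0.    1.31 -2.25]
.5653,.0164,.2,189.5 lin [-94.5 247.7  -2.2] turn [-0.002  0.002  0.002]
.5653,.0164,.08,189.5 lin [-94.2 248.  117.8] turn [-0.002  0.002  0.002]
```

View pics/s5.png

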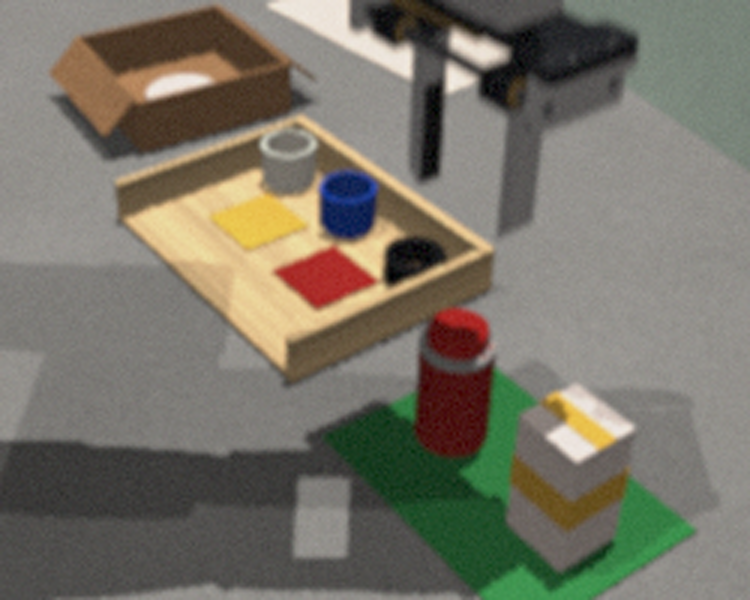

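View pics/t5.png

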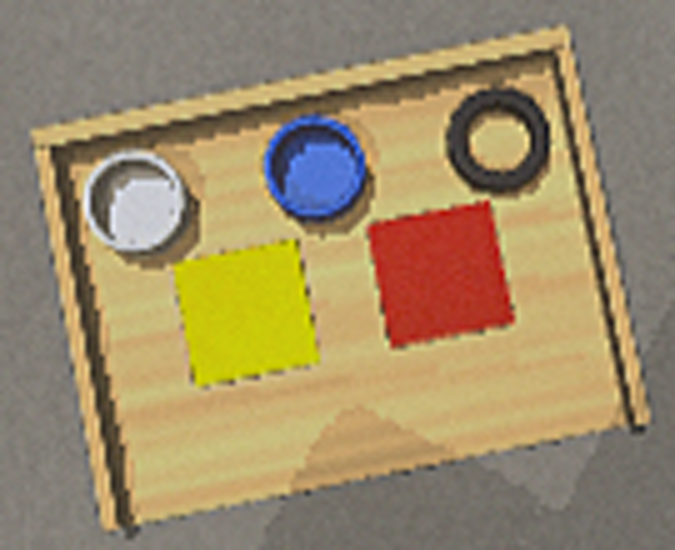

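Both pads are bare in the top crop (yellow centred about (247,312), red about (442,274)). Box and can both stand upright on the mat. I'll measure the pads and the blue rim by colour.

Run:
```python
from h import *
t=cv2.imread('pics/t5.png') # 5x crop
hsv=cv2.cvtColor(t,cv2.COLOR_BGR2HSV)
def tr(c,z): return p2w('top',(175+(c[0]+.5)/5-.5,150+(c[1]+.5)/5-.5),z)[:2]
def big(m): return max(cv2.findContours(m,0,1)[0],key=cv2.contourArea)
for n,m in[('yel',cv2.inRange(hsv,(26,200,120),(34,255,255))),('red',cv2.inRange(hsv,(0,180,90),(8,255,255))|cv2.inRange(hsv,(172,180,90),(180,255,255)))]:
    P=np.float32([tr(c[0],.008)*1000 for c in big(m)]); print(n,cv2.minAreaRect(P))
m=cv2.inRange(hsv,(105,120,60),(130,255,255)); c=big(m); e=cv2.fitEllipse(c); print(e,tr(e[0],.046))
```

```text
yel ((498.2018737792969, 54.89122772216797), (63.25747299194336, 63.942138671875), 9.80915355682373)
red ((515.4921264648438, -43.35969161987305), (62.89824676513672, 63.47904586791992), 10.052312850952148)
((314.4440002441406, 166.77342224121094), (98.47333526611328, 100.51750183105469), 154.841796875) [0.56591766 0.01718192]
```

Emit:
{"op": "play_rows", "data": {
  "moves": [
    {"claw": 0.75, "linear": [-13, 35, -2], "turn": [0, 0, 0]},
    {"claw": 0.75, "linear": [-30, 80, -2], "turn": [0, 0, 0]},
    {"claw": 0.75, "linear": [-49, 130, -2], "turn": [0, 0, 0]},
    {"claw": 0.75, "linear": [-68, 180, -2], "turn": [0, 0, 0]},
    {"claw": 0.75, "linear": [-85, 225, -2], "turn": [0, 0, 0]},
    {"claw": 0.75, "linear": [-94.5, 248, -2], "turn": [0, 0, -0.005]},
    {"claw": 0.75, "linear": [-94.5, 248, 20], "turn": [0, 0, -0.007]},
    {"claw": 0.75, "linear": [-94.5, 248, 50], "turn": [0, 0, -0.007]}
  ]
}}

```text
time_s: 17.25
ee_pos: [0.5669, 0.0162, 0.1494]
eef_rot: [-3.136, 0.007, -2.966]
force: [0.7, -0.6, 0.0]
grip_width: 0.0703
```

```bash
python3 g.py .5657,.0170,.08,190 .5657,.017,.0135,190
```

```text
t 17.25 pos [0.5669 0.0162 0.1494] rot [-179.7    0.4 -170. ] F [ 0.7 -0.6  0. ] w 0.0703 q [-0.03  0.38  1.54 -0.    1.21 -1.78]
.5657,.0170,.08,190 lin [ 1.6  1.4 69.4] turn [-0.006  0.007  0.001]
.5657,.017,.0135,190 lin [  2.1   1.7 135.9] turn [-0.006  0.007  0.001]
```

Emit:
{"op": "play_rows", "data": {
  "moves": [
    {"claw": 0.75, "linear": [1.5, 1.5, 25], "turn": [-0.006, 0.007, 0]},
    {"claw": 0.75, "linear": [1.5, 1.5, 50], "turn": [-0.006, 0.007, 0]},
    {"claw": 0.75, "linear": [1.5, 1.5, 65], "turn": [-0.006, 0.007, 0]},
    {"claw": 0.75, "linear": [1.5, 1.5, 69], "turn": [-0.006, 0.007, 0]},
    {"claw": 0.75, "linear": [1.5, 1.5, 69], "turn": [-0.006, 0.007, 0]}
  ]
}}

```text
time_s: 17.88
ee_pos: [0.566, 0.0172, 0.0809]
eef_rot: [3.141, 0.001, -2.966]
force: [-0.3, 0.1, 0.2]
grip_width: 0.0705
```

```bash
python3 g.py .5657,.017,.0135,190;python3 - <<'E'
from h import *
crop(vision.camera('side'),180,115,160,120,5,'pics/s6.png')
E
```

```text
t 17.88 pos [0.566  0.0172 0.0809] rot [ 1.8e+02  1.0e-01 -1.7e+02] F [-0.3  0.1  0.2] w 0.0705 q [-0.03  0.47  1.6   0.    1.07 -1.78]
.5657,.017,.0135,190 lin [ 0.4 -0.1 67.3] turn [0.    0.001 0.001]
```

View pics/s6.png

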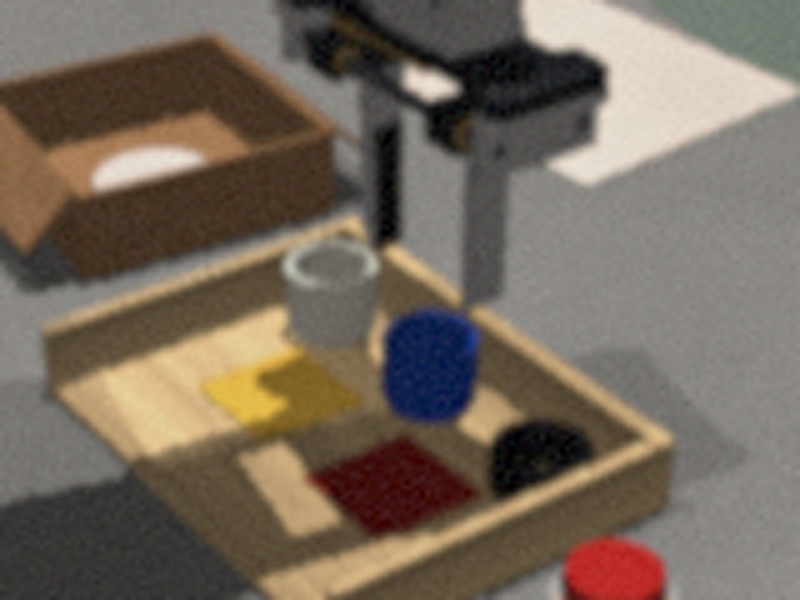

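The jaws straddle the blue cup: tips at (385,245) and (485,300), cup rim at (432,330). Going down.

Emit:
{"op": "play_rows", "data": {
  "moves": [
    {"claw": 0.75, "linear": [0.4, 0, 12], "turn": [0, 0, 0]},
    {"claw": 0.75, "linear": [0.4, 0, 26], "turn": [0, 0, 0]},
    {"claw": 0.75, "linear": [0.4, 0, 40], "turn": [0, 0, 0]},
    {"claw": 0.75, "linear": [0.4, 0, 52], "turn": [0, 0, 0]},
    {"claw": 0.75, "linear": [0.4, 0, 61], "turn": [0, 0, 0]},
    {"claw": 0.75, "linear": [0.4, 0, 66], "turn": [0, 0, 0]},
    {"claw": 0.75, "linear": [0.4, 0, 67], "turn": [0, 0, 0]},
    {"claw": 0.75, "linear": [0.4, 0, 67], "turn": [0, 0, 0]}
  ]
}}

```text
time_s: 18.92
ee_pos: [0.566, 0.0171, 0.0144]
eef_rot: [3.141, 0.002, -2.966]
force: [-0.0, -0.3, 0.2]
grip_width: 0.0705
```

Emit:
{"op": "play_rows", "data": {
  "force": 20,
  "moves": [
    {"claw": 0.6, "linear": [0, 0, 0], "turn": [0, 0, 0]},
    {"claw": 0.5, "linear": [0, 0, 0], "turn": [0, 0, 0]},
    {"claw": 0.4, "linear": [0, 0, 0], "turn": [0, 0, 0]},
    {"claw": 0.4, "linear": [0, 0, 0], "turn": [0, 0, 0]},
    {"claw": 0.4, "linear": [0, 0, 0], "turn": [0, 0, 0]},
    {"claw": 0.4, "linear": [0, 0, 0], "turn": [0, 0, 0]}
  ]
}}

```text
time_s: 19.68
ee_pos: [0.5662, 0.0171, 0.0146]
eef_rot: [3.142, 0.002, -2.966]
force: [-0.7, -0.6, 4.7]
grip_width: 0.0497
```

```bash
python3 g.py .5238,.3063,.2,190
```

```text
t 19.68 pos [0.5662 0.0171 0.0146] rot [ 1.8e+02  1.0e-01 -1.7e+02] F [-0.7 -0.6  4.7] w 0.0497 q [-0.03  0.56  1.63  0.    0.94 -1.78]
.5238,.3063,.2,190 lin [  -9.1  292.1 -185.3] turn [0.    0.002 0.001]
```

Emit:
{"op": "play_rows", "data": {
  "moves": [
    {"claw": 0.4, "linear": [0, 0, -12], "turn": [0, 0, 0]},
    {"claw": 0.4, "linear": [0, 0, -40], "turn": [0, 0, 0]},
    {"claw": 0.4, "linear": [0, 0, -75], "turn": [0, 0, 0]},
    {"claw": 0.4, "linear": [0, 0, -105], "turn": [0, 0, 0]},
    {"claw": 0.4, "linear": [0, 8, -125], "turn": [0, 0, 0]},
    {"claw": 0.4, "linear": [-1, 40, -130], "turn": [0, 0, 0]},
    {"claw": 0.4, "linear": [-2, 80, -130], "turn": [0, 0, 0]},
    {"claw": 0.4, "linear": [-4, 125, -130], "turn": [0, 0, 0]}
  ]
}}

```text
time_s: 20.68
ee_pos: [0.5477, 0.1418, 0.1453]
eef_rot: [3.141, 0.003, -2.967]
force: [0.8, 0.2, -0.9]
grip_width: 0.0496
```

```bash
python3 g.py .5238,.3063,.14,190
```

```text
t 20.68 pos [0.5477 0.1418 0.1453] rot [ 180.     0.2 -170. ] F [ 0.8  0.2 -0.9] w 0.0496 q [ 0.19  0.39  1.55  0.    1.2  -1.56]
.5238,.3063,.14,190 lin [ -5.  166.2   5.4] turn [ 0.     0.003 -0.   ]
```

Emit:
{"op": "play_rows", "data": {
  "moves": [
    {"claw": 0.4, "linear": [-1, 45, 0], "turn": [0, 0, 0]},
    {"claw": 0.4, "linear": [-3, 90, 2], "turn": [0, 0, 0]},
    {"claw": 0.4, "linear": [-4, 130, 5], "turn": [0, 0.003, 0]},
    {"claw": 0.4, "linear": [-5, 158, 5], "turn": [0, 0.003, 0]},
    {"claw": 0.4, "linear": [-5, 166, 5], "turn": [0, 0.003, 0]},
    {"claw": 0.4, "linear": [-5, 166, 5], "turn": [0, 0.003, 0]}
  ]
}}

```text
time_s: 21.42
ee_pos: [0.5238, 0.3058, 0.1405]
eef_rot: [-3.142, -0.0, -2.967]
force: [-0.0, 0.4, -1.2]
grip_width: 0.0495
```

```bash
python3 g.py .5238,.3063,.0175,190;python3 - <<'E'
from h import *
crop(vision.camera('side'),160,85,160,120,5,'pics/s7.png')
E
```

```text
t 21.43 pos [0.5238 0.3058 0.1405] rot [-180.   -0. -170.] F [-0.   0.4 -1.2] w 0.0495 q [ 0.47  0.48  1.42  0.    1.24 -1.28]
.5238,.3063,.0175,190 lin [ -0.2   0.5 123. ] turn [-0. -0.  0.]
```

View pics/s7.png

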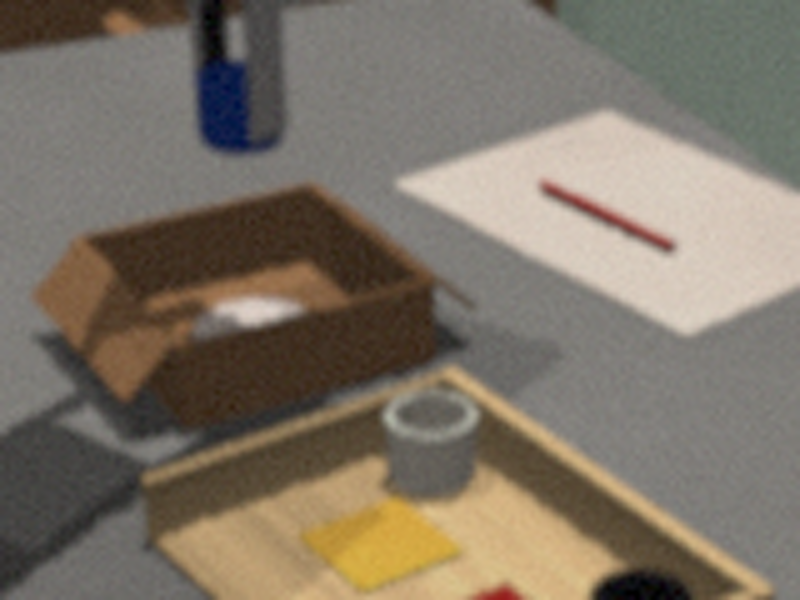

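The cup hangs upright at (240,110), above the pad at (250,315). Lowering it.

Emit:
{"op": "play_rows", "data": {
  "moves": [
    {"claw": 0.4, "linear": [0, 0.5, 20], "turn": [0, 0, 0]},
    {"claw": 0.4, "linear": [0, 0.5, 45], "turn": [0, 0, 0]},
    {"claw": 0.4, "linear": [0, 0.5, 70], "turn": [0, 0, 0]},
    {"claw": 0.4, "linear": [0, 0.5, 92], "turn": [0, 0, 0]},
    {"claw": 0.4, "linear": [0, 0.5, 108], "turn": [0, 0, 0]},
    {"claw": 0.4, "linear": [0, 0.5, 117], "turn": [0, 0, 0]},
    {"claw": 0.4, "linear": [0, 0.5, 121], "turn": [0, 0, 0]},
    {"claw": 0.4, "linear": [0, 0.5, 122], "turn": [0, 0, 0]}
  ]
}}

```text
time_s: 22.48
ee_pos: [0.5241, 0.3059, 0.0188]
eef_rot: [3.142, 0.0, -2.967]
force: [0.6, 0.2, -0.3]
grip_width: 0.0496
```

Emit:
{"op": "play_rows", "data": {
  "moves": [
    {"claw": 0.4, "linear": [0, 0, 0.5], "turn": [0, 0, 0]},
    {"claw": 0.4, "linear": [0, 0, 1], "turn": [0, 0, 0]},
    {"claw": 0.4, "linear": [0, 0, 1.5], "turn": [0, 0, 0]},
    {"claw": 0.4, "linear": [0, 0, 1.5], "turn": [0, 0, 0]}
  ]
}}

```text
time_s: 22.98
ee_pos: [0.5241, 0.3059, 0.0174]
eef_rot: [3.142, 0.0, -2.967]
force: [-0.2, 0.3, -0.9]
grip_width: 0.0497
```

Emit:
{"op": "play_rows", "data": {
  "moves": [
    {"claw": 0.4, "linear": [0, 0, 0.5], "turn": [0, 0, 0]},
    {"claw": 0.4, "linear": [0, 0, 1], "turn": [0, 0, 0]},
    {"claw": 0.4, "linear": [0, 0, 1.2], "turn": [0, 0, 0]},
    {"claw": 0.4, "linear": [0, 0, 1.2], "turn": [0, 0, 0]}
  ]
}}

```text
time_s: 23.48
ee_pos: [0.5241, 0.3059, 0.0166]
eef_rot: [3.142, 0.0, -2.967]
force: [-3.5, -2.3, 5.5]
grip_width: 0.0498
```

Contact. Releasing.

Emit:
{"op": "play_rows", "data": {
  "moves": [
    {"claw": 0.58, "linear": [0, 0, 0], "turn": [0, 0, 0]},
    {"claw": 0.65, "linear": [0, 0, 0], "turn": [0, 0, 0]},
    {"claw": 0.75, "linear": [0, 0, 0], "turn": [0, 0, 0]},
    {"claw": 0.75, "linear": [0, 0, -10], "turn": [0, 0, 0]},
    {"claw": 0.75, "linear": [0, 0, -40], "turn": [0, 0, 0]},
    {"claw": 0.75, "linear": [0, 0, -80], "turn": [0, 0, 0]},
    {"claw": 0.9, "linear": [0, 0, -125], "turn": [0, 0, 0]},
    {"claw": 1, "linear": [0, 0, -180], "turn": [0, 0, 0]}
  ]
}}

```text
time_s: 24.48
ee_pos: [0.5236, 0.3056, 0.1984]
eef_rot: [-3.141, -0.0, -2.967]
force: [-0.1, 0.0, 0.7]
grip_width: 0.0873
```

```bash
python3 g.py .5311,-.3526,.2,190 .5136,-.2437,.2,190;python3 - <<'E'
from h import *
crop(vision.camera('side'),160,85,160,120,5,'pics/s8.png')
E
```

```text
t 24.48 pos [0.5236 0.3056 0.1984] rot [-180.   -0. -170.] F [-0.1  0.   0.7] w 0.0873 q [ 0.47  0.43  1.36 -0.    1.35 -1.28]
.5311,-.3526,.2,190 lin [ 106.6 -649.6   -1.5] turn [-0. -0. -0.]
.5136,-.2437,.2,190 lin [ 105.  -539.3   -1.5] turn [-0. -0. -0.]
```

View pics/s8.png

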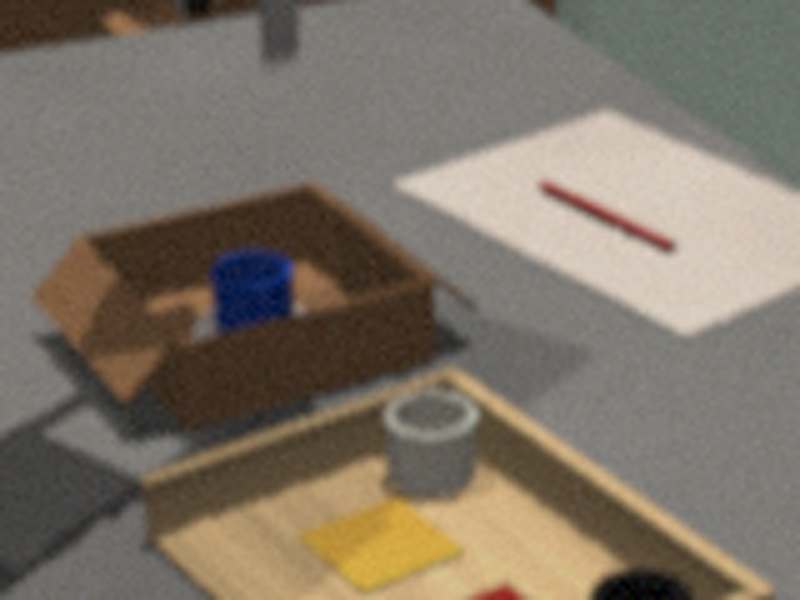

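The cup stands on the white pad at (252,290). I'll check its centring from the top once the arm is clear.

Emit:
{"op": "play_rows", "data": {
  "moves": [
    {"claw": 1, "linear": [6, -35, -2], "turn": [0, 0, 0]},
    {"claw": 1, "linear": [16, -85, -2], "turn": [0, 0, 0]},
    {"claw": 1, "linear": [26, -135, -2], "turn": [0, 0, 0]},
    {"claw": 1, "linear": [36, -185, -2], "turn": [0, 0, 0]},
    {"claw": 1, "linear": [46, -235, -2], "turn": [0, 0, 0]},
    {"claw": 1, "linear": [56, -285, -2], "turn": [0, 0, 0]},
    {"claw": 1, "linear": [66, -335, -2], "turn": [0, 0, 0]},
    {"claw": 1, "linear": [76, -385, -2], "turn": [0, 0, 0]}
  ]
}}

```text
time_s: 25.52
ee_pos: [0.5173, -0.0873, 0.2077]
eef_rot: [3.139, 0.011, -2.967]
force: [1.1, -0.8, -0.0]
grip_width: 0.0945
```

```bash
python3 g.py .5311,-.3526,.2,190;python3 - <<'E'
from h import *
t=vision.camera('top'); cv2.imwrite('pics/t9full.png',t)
crop(t,95,175,60,60,10,'pics/t9.png')
crop(t,315,155,110,90,7,'pics/t9m.png')
E
```

```text
t 25.52 pos [ 0.5173 -0.0873  0.2077] rot [ 179.8    0.6 -170. ] F [ 1.1 -0.8 -0. ] w 0.0945 q [-0.24  0.24  1.6   0.01  1.3  -1.99]
.5311,-.3526,.2,190 lin [  32.5 -263.7    6.6] turn [ 0.003  0.011 -0.   ]
```

View pics/t9.png

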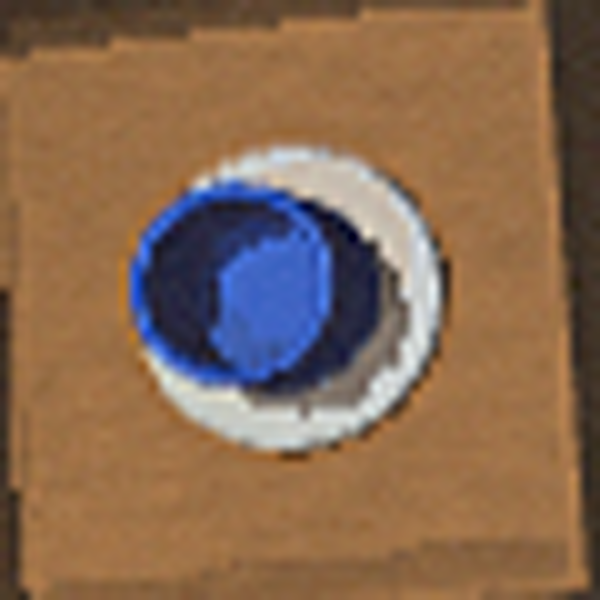

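View pics/t9m.png

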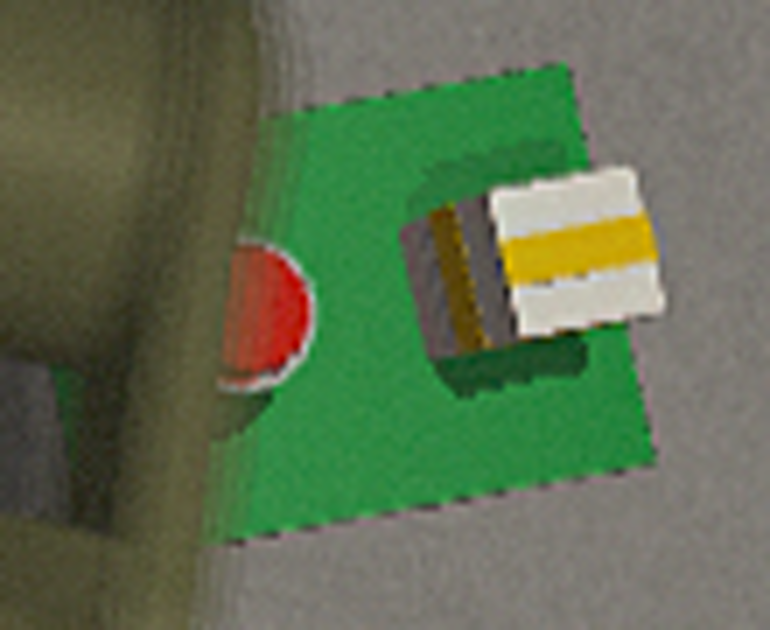

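Run:
```python
from h import *
t=cv2.imread('pics/t9.png'); hsv=cv2.cvtColor(t,cv2.COLOR_BGR2HSV)
def tr(c,z): return p2w('top',(95+(c[0]+.5)/10-.5,175+(c[1]+.5)/10-.5),z)[:2]
print('eye cup',tr((231,284),.048))
f=cv2.imread('pics/t0.png') if 0 else cv2.imread('pics/top0.png')
h=cv2.cvtColor(f,cv2.COLOR_BGR2HSV); m=cv2.inRange(h,(0,0,150),(180,60,255)); m[:180]=0;m[230:]=0;m[:,:100]=0;m[:,150:]=0
M=cv2.moments(m,True); c=(M['m10']/M['m00'],M['m01']/M['m00']); print('pad',c,p2w('top',c,.008)[:2],'r',np.sqrt(M['m00']/np.pi)/371*.935)
m=cv2.inRange(hsv,(105,150,130),(125,255,255)); c=cv2.convexHull(np.vstack([k for k in cv2.findContours(m,0,1)[0] if len(k)>20])); e=cv2.fitEllipse(c); print(e,tr(e[0],.048))
```

```text
eye cup [0.52403894 0.30676493]
pad (123.24285714285715, 204.27285714285713) [0.52412302 0.30729203] r 0.037619393096685494
((232.66796875, 283.3525390625), (198.13409423828125, 203.6947479248047), 55.529808044433594) [0.52418569 0.30636664]
```

The cup is within about 1 mm of the pad centre. Now the box goes back.

Emit:
{"op": "play_rows", "data": {
  "moves": [
    {"claw": 1, "linear": [4, -35, 5], "turn": [0, 0.01, 0]},
    {"claw": 1, "linear": [10, -80, 6], "turn": [0, 0.01, 0]},
    {"claw": 1, "linear": [16, -130, 6], "turn": [0, 0.01, 0]},
    {"claw": 1, "linear": [22, -180, 6], "turn": [0, 0.01, 0]},
    {"claw": 1, "linear": [28, -230, 6], "turn": [0, 0.01, 0]},
    {"claw": 1, "linear": [32, -258, 6], "turn": [0, 0.01, 0.006]},
    {"claw": 1, "linear": [32.5, -264, 6], "turn": [0, 0.01, 0.009]},
    {"claw": 1, "linear": [32.5, -264, 10], "turn": [0, 0.01, 0.009]}
  ]
}}

```text
time_s: 26.58
ee_pos: [0.5303, -0.3571, 0.197]
eef_rot: [3.14, 0.001, -2.979]
force: [-0.3, 0.4, -0.3]
grip_width: 0.0942
```

```bash
python3 g.py .5311,-.3527,.042,189.4
```

```text
t 26.57 pos [ 0.5303 -0.3571  0.197 ] rot [ 1.799e+02  1.000e-01 -1.707e+02] F [-0.3  0.4 -0.3] w 0.0942 q [-0.65  0.51  1.25  0.    1.38 -2.38]
.5311,-.3527,.042,189.4 lin [ -1.3   4.  155. ] turn [ 0.001  0.001 -0.001]
```

Emit:
{"op": "play_rows", "data": {
  "moves": [
    {"claw": 1, "linear": [-1.3, 4, 20], "turn": [0, 0, 0]},
    {"claw": 1, "linear": [-1.3, 4, 50], "turn": [0, 0, 0]},
    {"claw": 1, "linear": [-1.3, 4, 80], "turn": [0, 0, 0]},
    {"claw": 1, "linear": [-1.3, 4, 110], "turn": [0, 0, 0]},
    {"claw": 1, "linear": [-1.3, 4, 135], "turn": [0, 0, 0]},
    {"claw": 1, "linear": [-1.3, 4, 149], "turn": [0, 0, 0]},
    {"claw": 1, "linear": [-1.3, 4, 154], "turn": [0, 0, 0]},
    {"claw": 1, "linear": [-1.3, 4, 154.5], "turn": [0, 0, 0]}
  ]
}}

```text
time_s: 27.58
ee_pos: [0.5314, -0.3526, 0.0431]
eef_rot: [3.141, 0.002, -2.979]
force: [-1.3, 0.3, -0.7]
grip_width: 0.0942
```

Emit:
{"op": "play_rows", "data": {
  "force": 25,
  "moves": [
    {"claw": 0.6, "linear": [0, 0, 0], "turn": [0, 0, 0]},
    {"claw": 0.5, "linear": [0, 0, 0], "turn": [0, 0, 0]},
    {"claw": 0.4, "linear": [0, 0, 0], "turn": [0, 0, 0]},
    {"claw": 0.4, "linear": [0, 0, 0], "turn": [0, 0, 0]},
    {"claw": 0.4, "linear": [0, 0, 0], "turn": [0, 0, 0]},
    {"claw": 0.4, "linear": [0, 0, 0], "turn": [0, 0, 0]}
  ]
}}

```text
time_s: 28.32
ee_pos: [0.5314, -0.3526, 0.0432]
eef_rot: [3.141, 0.002, -2.979]
force: [-0.4, 0.1, -0.3]
grip_width: 0.0495
```

```bash
python3 g.py .4980,.0549,.2,190
```

```text
t 28.32 pos [ 0.5314 -0.3526  0.0432] rot [ 1.800e+02  1.000e-01 -1.707e+02] F [-0.4  0.1 -0.3] w 0.0495 q [-0.64  0.66  1.4   0.    1.09 -2.38]
.4980,.0549,.2,190 lin [ -33.4  407.6 -156.6] turn [ 0.001  0.002 -0.011]
```

Emit:
{"op": "play_rows", "data": {
  "moves": [
    {"claw": 0.4, "linear": [0, 0, -15], "turn": [0, 0, 0]},
    {"claw": 0.4, "linear": [0, 0, -45], "turn": [0, 0, 0]},
    {"claw": 0.4, "linear": [0, 0, -80], "turn": [0, 0, 0]},
    {"claw": 0.4, "linear": [0, 0, -115], "turn": [0, 0, 0]},
    {"claw": 0.4, "linear": [0, 0, -145], "turn": [0, 0, 0]},
    {"claw": 0.4, "linear": [-1, 15, -156], "turn": [0, 0, 0]},
    {"claw": 0.4, "linear": [-4, 50, -157], "turn": [0, 0, 0]},
    {"claw": 0.4, "linear": [-8, 95, -157], "turn": [0, 0, -0.005]}
  ]
}}

```text
time_s: 29.32
ee_pos: [0.5229, -0.256, 0.1995]
eef_rot: [3.14, 0.001, -2.974]
force: [0.8, 0.1, -2.4]
grip_width: 0.0495
```

```bash
python3 g.py .4980,.0549,.2,190
```

```text
t 29.32 pos [ 0.5229 -0.256   0.1995] rot [ 179.9    0.  -170.4] F [ 0.8  0.1 -2.4] w 0.0495 q [-0.52  0.38  1.43  0.    1.33 -2.26]
.4980,.0549,.2,190 lin [-27.2 310.7  -0. ] turn [ 0.001  0.001 -0.007]
```

Emit:
{"op": "play_rows", "data": {
  "moves": [
    {"claw": 0.4, "linear": [-4, 45, 0], "turn": [0, 0, -0.003]},
    {"claw": 0.4, "linear": [-8, 93, 0], "turn": [0, 0, -0.007]},
    {"claw": 0.4, "linear": [-12, 141, 0], "turn": [0, 0, -0.007]},
    {"claw": 0.4, "linear": [-16, 189, 0], "turn": [0, 0, -0.007]},
    {"claw": 0.4, "linear": [-20, 237, 0], "turn": [0, 0, -0.007]},
    {"claw": 0.4, "linear": [-24, 280, 0], "turn": [0, 0, -0.007]},
    {"claw": 0.4, "linear": [-27, 305, 0], "turn": [0, 0, -0.007]},
    {"claw": 0.4, "linear": [-27.2, 310.7, 0], "turn": [0, 0, -0.007]}
  ]
}}

```text
time_s: 30.32
ee_pos: [0.497, 0.0566, 0.1995]
eef_rot: [3.14, -0.0, -2.965]
force: [-0.1, 0.9, -2.7]
grip_width: 0.0498
```

```bash
python3 g.py .4980,.0549,.0495,190
```

```text
t 30.32 pos [0.497  0.0566 0.1995] rot [ 179.9   -0.  -169.9] F [-0.1  0.9 -2.7] w 0.0498 q [ 0.04  0.19  1.67  0.    1.28 -1.71]
.4980,.0549,.0495,190 lin [ -0.7  -2.1 150. ] turn [ 0.002 -0.     0.002]
```

Emit:
{"op": "play_rows", "data": {
  "moves": [
    {"claw": 0.4, "linear": [-0.7, -2, 25], "turn": [0, 0, 0.002]},
    {"claw": 0.4, "linear": [-0.7, -2, 55], "turn": [0, 0, 0.002]},
    {"claw": 0.4, "linear": [-0.7, -2, 85], "turn": [0, 0, 0.002]},
    {"claw": 0.4, "linear": [-0.7, -2, 115], "turn": [0, 0, 0.002]},
    {"claw": 0.4, "linear": [-0.7, -2, 135], "turn": [0, 0, 0.002]},
    {"claw": 0.4, "linear": [-0.7, -2, 144], "turn": [0, 0, 0.002]},
    {"claw": 0.4, "linear": [-0.7, -2, 147], "turn": [0, 0, 0.002]},
    {"claw": 0.4, "linear": [-0.7, -2, 147], "turn": [0, 0, 0.002]}
  ]
}}

```text
time_s: 31.32
ee_pos: [0.4982, 0.0549, 0.053]
eef_rot: [3.14, 0.0, -2.967]
force: [0.0, -0.1, -2.4]
grip_width: 0.0497
```

```bash
python3 g.py .4980,.0549,.048,190;python3 - <<'E'
from h import *
crop(vision.camera('side'),180,115,120,90,6,'pics/s10.png')
E
```

```text
t 31.32 pos [0.4982 0.0549 0.053 ] rot [ 179.9    0.  -170. ] F [ 0.  -0.1 -2.4] w 0.0497 q [ 0.04  0.38  1.8   0.    0.96 -1.71]
.4980,.0549,.048,190 lin [0.2 0.  5. ] turn [0.002 0.    0.   ]
```

View pics/s10.png

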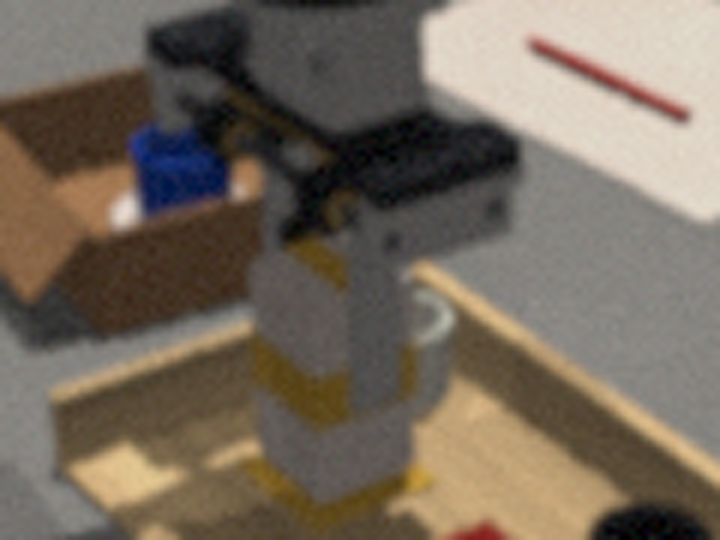

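The box hangs just over its pad, whose margins show at (265,470) and (420,480). Lowering the rest.

Emit:
{"op": "play_rows", "data": {
  "moves": [
    {"claw": 0.4, "linear": [0, 0, 2], "turn": [0, 0, 0]},
    {"claw": 0.4, "linear": [0, 0, 3.5], "turn": [0, 0, 0]},
    {"claw": 0.4, "linear": [0, 0, 4.2], "turn": [0, 0, 0]},
    {"claw": 0.4, "linear": [0, 0, 4.7], "turn": [0, 0, 0]},
    {"claw": 0.4, "linear": [0, 0, 5], "turn": [0, 0, 0]},
    {"claw": 0.4, "linear": [0, 0, 5], "turn": [0, 0, 0]}
  ]
}}

```text
time_s: 32.12
ee_pos: [0.4983, 0.0549, 0.0482]
eef_rot: [3.14, 0.001, -2.967]
force: [-0.0, 0.6, -2.1]
grip_width: 0.0495
```

Emit:
{"op": "play_rows", "data": {
  "moves": [
    {"claw": 0.4, "linear": [0, 0, 0.4], "turn": [0, 0, 0]},
    {"claw": 0.4, "linear": [0, 0, 0.8], "turn": [0, 0, 0]},
    {"claw": 0.4, "linear": [0, 0, 1], "turn": [0, 0, 0]},
    {"claw": 0.4, "linear": [0, 0, 1], "turn": [0, 0, 0]}
  ]
}}

```text
time_s: 32.62
ee_pos: [0.4984, 0.0549, 0.0481]
eef_rot: [3.14, 0.001, -2.967]
force: [-5.9, -0.5, 11.2]
grip_width: 0.0498
```

Emit:
{"op": "play_rows", "data": {
  "moves": [
    {"claw": 0.5, "linear": [0, 0, 0], "turn": [0, 0, 0]},
    {"claw": 0.65, "linear": [0, 0, 0], "turn": [0, 0, 0]},
    {"claw": 0.8, "linear": [0, 0, 0], "turn": [0, 0, 0]},
    {"claw": 0.8, "linear": [0, 0, -10], "turn": [0, 0, 0]},
    {"claw": 0.8, "linear": [0, 0, -40], "turn": [0, 0, 0]},
    {"claw": 0.85, "linear": [0, 0, -80], "turn": [0, 0, 0]},
    {"claw": 0.9, "linear": [0, 0, -120], "turn": [0, 0, 0]},
    {"claw": 1, "linear": [0, 0, -155], "turn": [0, 0, 0]}
  ]
}}

```text
time_s: 33.62
ee_pos: [0.4982, 0.0547, 0.2054]
eef_rot: [3.14, 0.002, -2.967]
force: [0.1, 0.2, 0.9]
grip_width: 0.0912
```

```bash
python3 g.py .5136,-.2437,.2,190
```

```text
t 33.62 pos [0.4982 0.0547 0.2054] rot [ 1.799e+02  1.000e-01 -1.700e+02] F [0.1 0.2 0.9] w 0.0912 q [ 0.04  0.19  1.66  0.    1.29 -1.71]
.5136,-.2437,.2,190 lin [  36.8 -296.5    5. ] turn [0.001 0.002 0.   ]
```

Emit:
{"op": "play_rows", "data": {
  "moves": [
    {"claw": 1, "linear": [4, -35, 3], "turn": [0, 0, 0]},
    {"claw": 1, "linear": [10, -80, 5], "turn": [0, 0, 0]},
    {"claw": 1, "linear": [16, -130, 5], "turn": [0, 0, 0]},
    {"claw": 1, "linear": [22, -180, 5], "turn": [0, 0, 0]},
    {"claw": 1, "linear": [28, -230, 5], "turn": [0, 0, 0]},
    {"claw": 1, "linear": [34, -275, 5], "turn": [0, 0, 0]},
    {"claw": 1, "linear": [36.8, -296.5, 5], "turn": [0, 0, 0]},
    {"claw": 1, "linear": [36.8, -296.5, 5], "turn": [0, 0, 0]}
  ]
}}

```text
time_s: 34.62
ee_pos: [0.5134, -0.2441, 0.2001]
eef_rot: [3.14, 0.002, -2.968]
force: [-0.7, 0.4, -0.0]
grip_width: 0.0942
```

```bash
python3 g.py .5136,-.2437,.0415,190;python3 - <<'E'
from h import *
t=vision.camera('top');crop(t,175,150,135,110,5,'pics/t11.png')
s=vision.camera('side');crop(s,150,120,250,200,3,'pics/s11.png');crop(s,180,115,120,90,6,'pics/s11b.png')
E
```

```text
t 34.62 pos [ 0.5134 -0.2441  0.2001] rot [ 1.799e+02  1.000e-01 -1.701e+02] F [-0.7  0.4 -0. ] w 0.0942 q [-0.51  0.34  1.47  0.    1.32 -2.25]
.5136,-.2437,.0415,190 lin [  0.2   0.2 158.6] turn [ 0.001  0.002 -0.001]
```

View pics/t11.png

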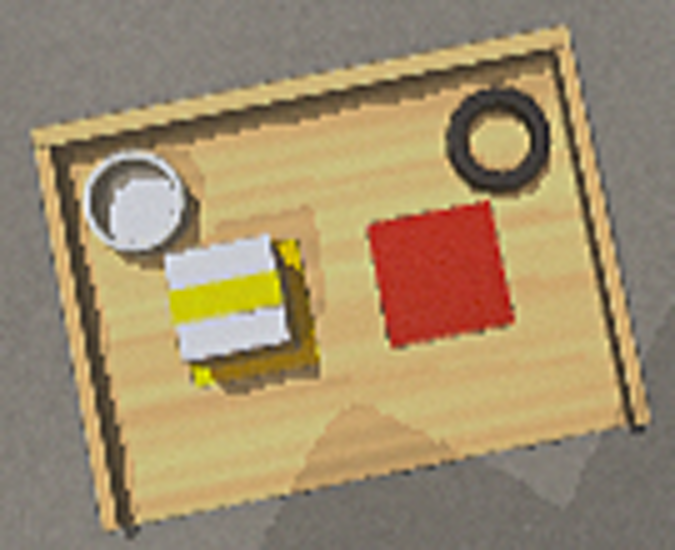

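View pics/s11b.png

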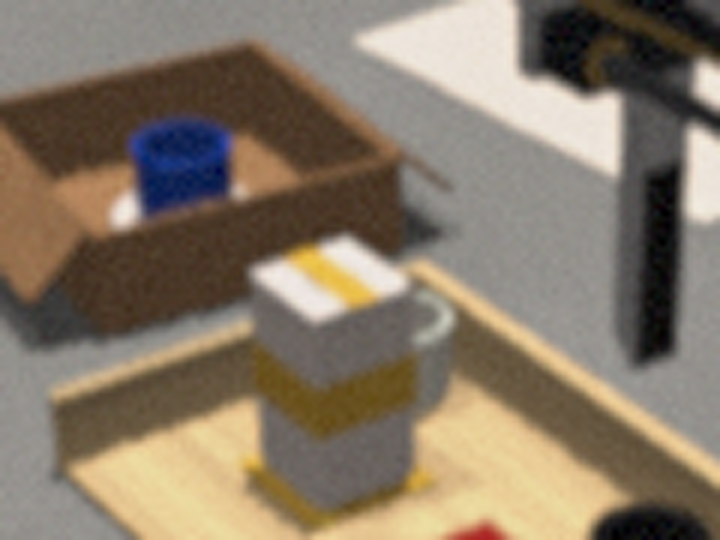

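Run:
```python
from h import *
def tr(c,z): return p2w('top',(175+(c[0]+.5)/5-.5,150+(c[1]+.5)/5-.5),z)[:2]
t=cv2.imread('pics/t11.png');hsv=cv2.cvtColor(t,cv2.COLOR_BGR2HSV)
m=np.zeros(t.shape[:2],np.uint8); m[225:375,155:300]=cv2.inRange(t,(150,120,150),(255,255,255))[225:375,155:300]
y=cv2.inRange(hsv,(26,200,150),(34,255,255)); y[:270]=0; y[325:]=0; y[:,:160]=0; y[:,290:]=0
m|=y; m=cv2.morphologyEx(m,cv2.MORPH_CLOSE,np.ones((9,9)))
m=cv2.morphologyEx(m,cv2.MORPH_OPEN,np.ones((15,15)))
c=max(cv2.findContours(m,0,1)[0],key=cv2.contourArea)
P=np.float32([tr(k[0],.104)*1000 for k in c]); print(cv2.minAreaRect(P))
print(np.mean([tr(c,.104) for c in[(165,256),(270,235),(291,341),(183,361)]],0))
# expected overlay
def quad(c,z,h,a): 
    a=np.radians(a);R=np.array([[np.cos(a),-np.sin(a)],[np.sin(a),np.cos(a)]]); return [list(np.array(c)+R@np.array(d)*h)+[z] for d in[(1,1),(1,-1),(-1,-1),(-1,1)]]
for c,o,s,n in[('side',(180,115),6,'s'),('top',(175,150),5,'t')]:
    im=cv2.imread('pics/s11b.png' if n=='s' else 'pics/t11.png')
    for cc,z,h in[((.4982,.0549),.008,.025),((.4982,.0549),.104,.025),((.4982,.0549),.008,.032)]:
        p=(w2p(c,quad(cc,z,h,10))-o+.5)*s-.5; cv2.polylines(im,[p.round().astype(int)],True,(255,0,255),1)
    cv2.imwrite(f'pics/ov_{n}.png',im)
```

```text
((499.3838806152344, 56.33689880371094), (50.408748626708984, 50.67401885986328), 9.872599601745605)
[0.49877124 0.05536276]
```

View pics/ov_t.png

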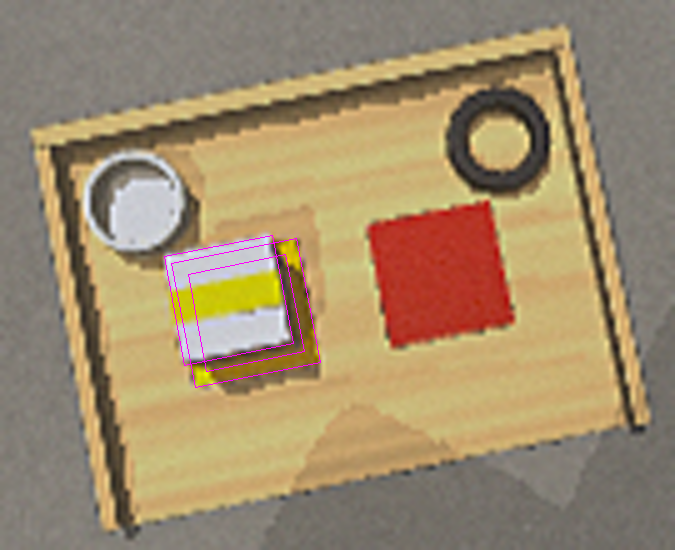

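View pics/ov_s.png

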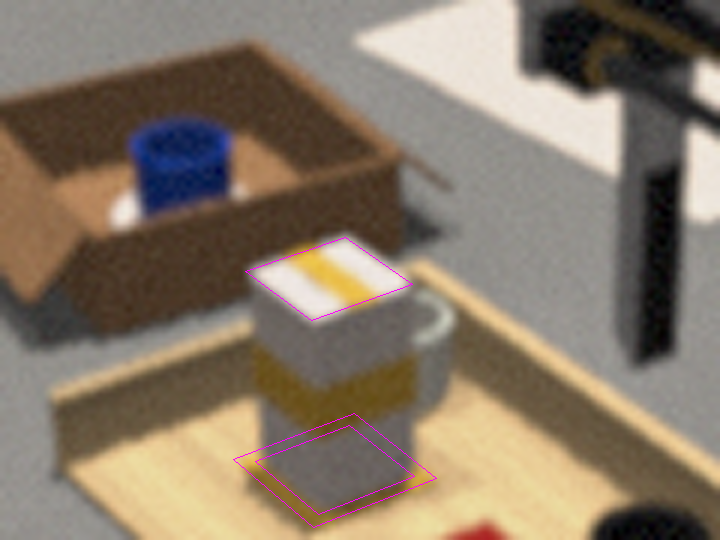

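Run:
```python
from h import *
a=cv2.imread('pics/s11b.png')[400:540,220:460]; b=cv2.imread('pics/ov_s.png')[400:540,220:460]
cv2.imwrite('pics/z.png',cv2.resize(np.vstack([a,b]),None,fx=2.1,fy=2.1,interpolation=cv2.INTER_CUBIC))
```

```text
(no output)
```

View pics/z.png

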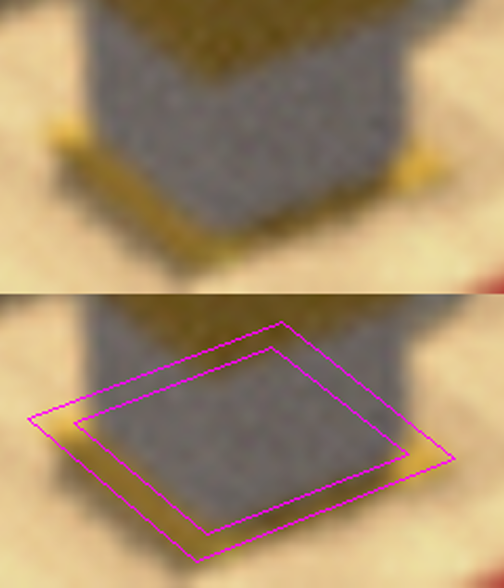

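The box stands within about 1 mm of its pad centre and is square to it. Next the can.

Emit:
{"op": "play_rows", "data": {
  "moves": [
    {"claw": 1, "linear": [0, 0, 20], "turn": [0, 0, 0]},
    {"claw": 1, "linear": [0, 0, 50], "turn": [0, 0, 0]},
    {"claw": 1, "linear": [0, 0, 80], "turn": [0, 0, 0]},
    {"claw": 1, "linear": [0, 0, 110], "turn": [0, 0, 0]},
    {"claw": 1, "linear": [0, 0, 135], "turn": [0, 0, 0]},
    {"claw": 1, "linear": [0, 0, 150], "turn": [0, 0, 0]},
    {"claw": 1, "linear": [0, 0, 157], "turn": [0, 0, 0]},
    {"claw": 1, "linear": [0, 0, 158], "turn": [0, 0, 0]}
  ]
}}

```text
time_s: 35.72
ee_pos: [0.5143, -0.2421, 0.0425]
eef_rot: [3.14, 0.003, -2.966]
force: [-0.3, 0.7, 0.6]
grip_width: 0.094
```

Emit:
{"op": "play_rows", "data": {
  "force": 25,
  "moves": [
    {"claw": 0.65, "linear": [0, 0, 0], "turn": [0, 0, 0]},
    {"claw": 0.55, "linear": [0, 0, 0], "turn": [0, 0, 0]},
    {"claw": 0.4, "linear": [0, 0, 0], "turn": [0, 0, 0]},
    {"claw": 0.4, "linear": [0, 0, 0], "turn": [0, 0, 0]},
    {"claw": 0.4, "linear": [0, 0, 0], "turn": [0, 0, 0]},
    {"claw": 0.4, "linear": [0, 0, 0], "turn": [0, 0, 0]}
  ]
}}

```text
time_s: 36.48
ee_pos: [0.5143, -0.2422, 0.0426]
eef_rot: [3.141, 0.003, -2.966]
force: [0.0, -0.9, 1.3]
grip_width: 0.0521
```

```bash
python3 g.py .5147,-.0434,.2,190
```

```text
t 36.48 pos [ 0.5143 -0.2422  0.0426] rot [ 179.9    0.2 -169.9] F [ 0.  -0.9  1.3] w 0.0521 q [-0.51  0.52  1.62  0.    1.   -2.25]
.5147,-.0434,.2,190 lin [ -35.6  195.9 -157.1] turn [0.001 0.003 0.001]
```

Emit:
{"op": "play_rows", "data": {
  "moves": [
    {"claw": 0.4, "linear": [0, 0, -15], "turn": [0, 0, 0]},
    {"claw": 0.4, "linear": [0, 0, -45], "turn": [0, 0, 0]},
    {"claw": 0.4, "linear": [0, 0, -80], "turn": [0, 0, 0]},
    {"claw": 0.4, "linear": [0, 0, -115], "turn": [0, 0, 0]},
    {"claw": 0.4, "linear": [0, 0, -145], "turn": [0, 0, 0]},
    {"claw": 0.4, "linear": [-2, 15, -156], "turn": [0, 0, 0]},
    {"claw": 0.4, "linear": [-9, 50, -157], "turn": [0, 0, 0]},
    {"claw": 0.4, "linear": [-17, 95, -157], "turn": [0, 0, 0]}
  ]
}}

```text
time_s: 37.48
ee_pos: [0.5134, -0.1443, 0.1992]
eef_rot: [3.14, 0.002, -2.967]
force: [0.3, 0.3, -1.7]
grip_width: 0.0516
```

```bash
python3 g.py .515,-.0434,.2,190
```

```text
t 37.48 pos [ 0.5134 -0.1443  0.1992] rot [ 1.799e+02  1.000e-01 -1.700e+02] F [ 0.3  0.3 -1.7] w 0.0516 q [-0.34  0.27  1.58  0.    1.3  -2.09]
.515,-.0434,.2,190 lin [-19.1  99.1  -0.6] turn [0.002 0.002 0.   ]
```

Emit:
{"op": "play_rows", "data": {
  "moves": [
    {"claw": 0.4, "linear": [-8, 40, 0], "turn": [0, 0, 0]},
    {"claw": 0.4, "linear": [-15, 78, 0], "turn": [0, 0, 0]},
    {"claw": 0.4, "linear": [-19, 97, 0], "turn": [0, 0, 0]},
    {"claw": 0.4, "linear": [-19, 99, 0], "turn": [0, 0, 0]},
    {"claw": 0.4, "linear": [-19, 99, 20], "turn": [0, 0, 0]},
    {"claw": 0.4, "linear": [-19, 99, 50], "turn": [0, 0, 0]},
    {"claw": 0.4, "linear": [-19, 99, 80], "turn": [0, 0, 0]},
    {"claw": 0.4, "linear": [-19, 99, 110], "turn": [0, 0, 0]}
  ]
}}

```text
time_s: 38.48
ee_pos: [0.5149, -0.0444, 0.0883]
eef_rot: [3.14, 0.002, -2.968]
force: [-0.4, 0.7, -1.2]
grip_width: 0.0519
```

```bash
python3 g.py .515,-.0434,.05,190
```

```text
t 38.48 pos [ 0.5149 -0.0444  0.0883] rot [ 1.799e+02  1.000e-01 -1.701e+02] F [-0.4  0.7 -1.2] w 0.0519 q [-0.16  0.36  1.74  0.    1.04 -1.9 ]
.515,-.0434,.05,190 lin [-0.2  0.9 38.3] turn [ 0.002  0.002 -0.001]
```

Emit:
{"op": "play_rows", "data": {
  "moves": [
    {"claw": 0.4, "linear": [-0.2, 1, 12], "turn": [0.002, 0.002, 0]},
    {"claw": 0.4, "linear": [-0.2, 1, 25], "turn": [0.002, 0.002, 0]},
    {"claw": 0.4, "linear": [-0.2, 1, 34], "turn": [0.002, 0.002, 0]},
    {"claw": 0.4, "linear": [-0.2, 1, 38], "turn": [0.002, 0.002, 0]},
    {"claw": 0.4, "linear": [-0.2, 1, 39.3], "turn": [0.002, 0.002, 0]},
    {"claw": 0.4, "linear": [-0.2, 1, 40], "turn": [0.002, 0.002, 0]},
    {"claw": 0.4, "linear": [-0.2, 1, 40.5], "turn": [0.002, 0.002, 0]},
    {"claw": 0.4, "linear": [-0.2, 1, 40.5], "turn": [0.002, 0.002, 0]}
  ]
}}

```text
time_s: 39.48
ee_pos: [0.5151, -0.0433, 0.0479]
eef_rot: [-3.141, 0.0, -2.968]
force: [0.2, 0.5, -2.7]
grip_width: 0.0517
```

```bash
python3 g.py .515,-.0434,.0475,190;python3 - <<'E'
from h import *
crop(vision.camera('side'),200,140,120,90,6,'pics/s12.png')
E
```

```text
t 39.48 pos [ 0.5151 -0.0433  0.0479] rot [-180.     0.  -170.1] F [ 0.2  0.5 -2.7] w 0.0517 q [-0.15  0.42  1.76 -0.    0.96 -1.9 ]
.515,-.0434,.0475,190 lin [ 0.1 -0.1  0.4] turn [-0.     0.    -0.001]
```

View pics/s12.png

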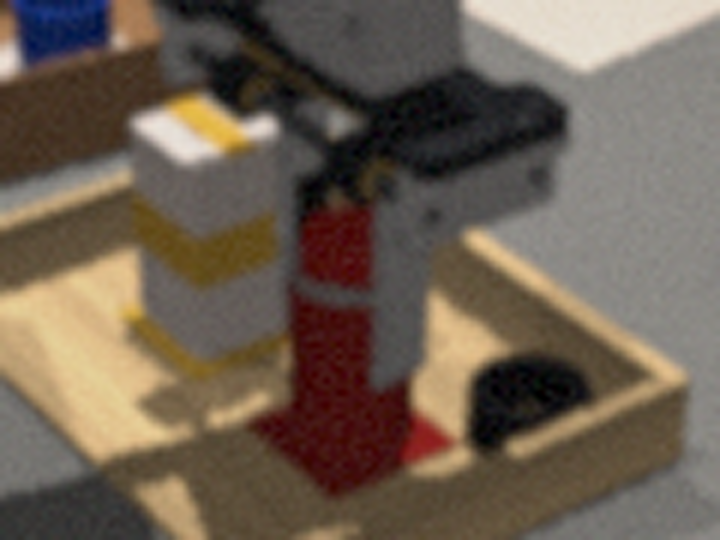

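The can is just above its red pad and the box stays clear of the gripper. Lowering to contact.

Emit:
{"op": "play_rows", "data": {
  "moves": [
    {"claw": 0.4, "linear": [0, 0, 0.4], "turn": [0, 0, 0]},
    {"claw": 0.4, "linear": [0, 0, 0.8], "turn": [0, 0, 0]},
    {"claw": 0.4, "linear": [0, 0, 1.1], "turn": [0, 0, 0]},
    {"claw": 0.4, "linear": [0, 0, 1.1], "turn": [0, 0, 0]}
  ]
}}

```text
time_s: 40.02
ee_pos: [0.5152, -0.0433, 0.0476]
eef_rot: [-3.141, 0.001, -2.968]
force: [-4.7, 0.4, 9.1]
grip_width: 0.0521
```

Emit:
{"op": "play_rows", "data": {
  "moves": [
    {"claw": 0.6, "linear": [0, 0, 0], "turn": [0, 0, 0]},
    {"claw": 0.7, "linear": [0, 0, 0], "turn": [0, 0, 0]},
    {"claw": 0.8, "linear": [0, 0, 0], "turn": [0, 0, 0]},
    {"claw": 0.8, "linear": [0, 0, -10], "turn": [0, 0, 0]},
    {"claw": 0.8, "linear": [0, 0, -40], "turn": [0, 0, 0]},
    {"claw": 0.8, "linear": [0, 0, -80], "turn": [0, 0, 0]},
    {"claw": 0.8, "linear": [0, 0, -120], "turn": [0, 0, 0]},
    {"claw": 0.8, "linear": [0, 0, -155], "turn": [0, 0, 0]}
  ]
}}

```text
time_s: 41.02
ee_pos: [0.5151, -0.0432, 0.2049]
eef_rot: [-3.141, 0.002, -2.968]
force: [0.2, 0.0, -0.7]
grip_width: 0.0755
```

Emit:
{"op": "play_rows", "data": {
  "moves": [
    {"claw": 0.8, "linear": [0, -35, 0], "turn": [0, 0, 0]},
    {"claw": 0.8, "linear": [0, -80, 0], "turn": [0, 0, 0]},
    {"claw": 0.8, "linear": [0, -125, 0], "turn": [0, 0, 0]},
    {"claw": 0.8, "linear": [0, -170, 0], "turn": [0, 0, 0]},
    {"claw": 0.8, "linear": [0, -205, 0], "turn": [0, 0, 0]},
    {"claw": 0.8, "linear": [0, -220, 0], "turn": [0, 0, 0]},
    {"claw": 0.8, "linear": [0, -220, 0], "turn": [0, 0, 0]}
  ]
}}

```text
time_s: 41.9
ee_pos: [0.553, -0.2599, 0.2052]
eef_rot: [-3.141, 0.002, -2.969]
force: [0.4, 0.4, 1.0]
grip_width: 0.0755
```

Run:
```python
from h import *
t=vision.camera('top');cv2.imwrite('pics/t13f.png',t);crop(t,175,150,135,110,5,'pics/t13.png')
s=vision.camera('side');crop(s,150,100,180,140,4,'pics/s13.png')
im=cv2.imread('pics/t13.png')
th=np.linspace(0,6.28,40)
for z,r in[(.09,.026),(.104,.021)]:
    p=(w2p('top',np.c_[.5155+r*np.cos(th),-.0434+r*np.sin(th),0*th+z])-(175,150)+.5)*5-.5
    cv2.polylines(im,[p.round().astype(int)],True,(255,255,0),1)
cv2.imwrite('pics/t13o.png',im)
```

```text
(no output)
```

View pics/t13.png

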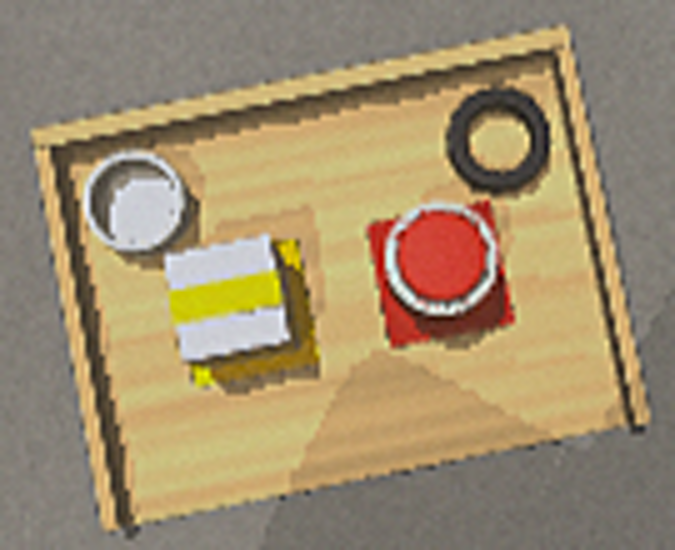

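View pics/t13o.png

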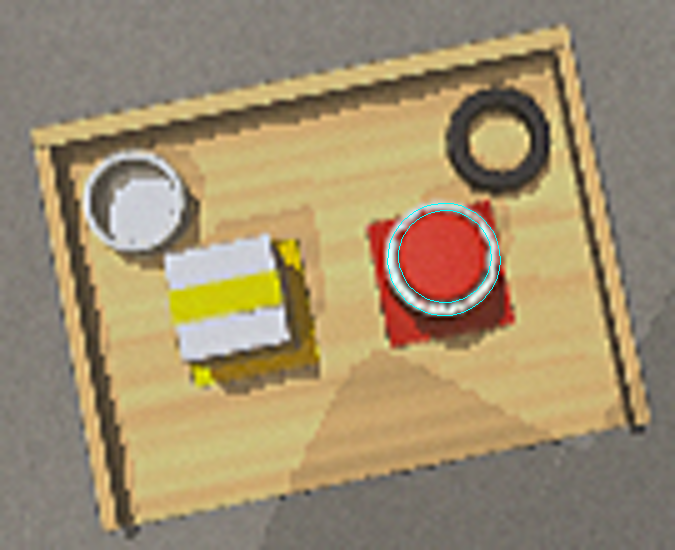

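View pics/s13.png

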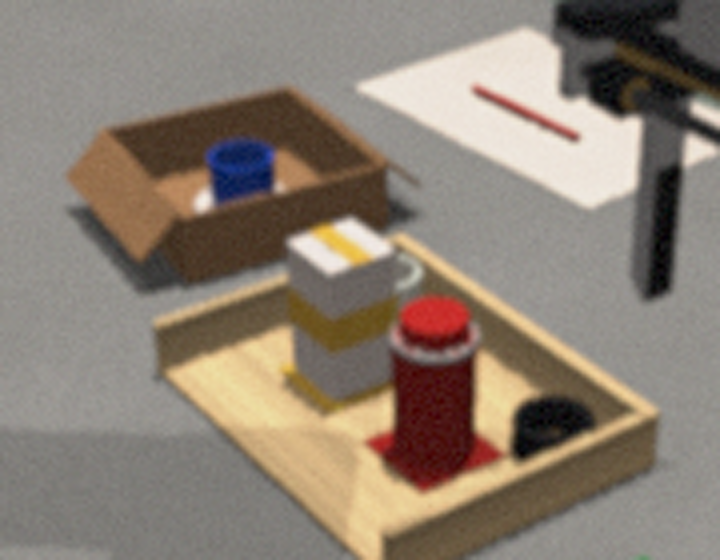

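The top overlay puts the can within about 1 mm of its pad centre. The white holder (136,203) and the tape (498,140) are where they started, everything is upright, and the arm is clear.

```bash
python3 -c "
from station import hand_in,get_obs
print(get_obs()['joint_vel'].round(3)); print(hand_in())"
```

```text
[ 0.005 -0.004  0.003 -0.    -0.001 -0.003]
the job is handed in; nothing more can be done
None
```

The job is done in the order asked and handed in, at about 42 s of the 134 s allowed. The box and then the can were set aside upright on the green mat. The blue holder went onto the white pad in the carton, and only then did the box and can go back onto their pads.

- **Blue holder:** the top camera, checked right after placing, put it within about 1 mm of the pad centre. The last side picture shows it still upright there.
- **Box:** it is square to the yellow pad. By the gripper position and corners read by eye it is within 1 mm of the pad centre. The automatic outline gave about 2 mm. In the side view the pad margins looked up to 2 mm uneven, which I put down to blur and the pad's thickness.
- **Can:** the top-camera overlay put it within about 1 mm of the red pad centre, upright.
- **White holder and tape roll:** both are at the same pixel positions as at the start.
- **Forces:** the readings at the end of each move stayed under about 13 N; I did not record the peaks in between.

At hand-in the arm was raised, at rest and touching nothing. No check failed; the only disagreement was the 1–2 mm on the box.

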